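Pass tray battens through the gauge

ROBOT

A 6-joint arm with a two-finger parallel gripper is mounted at the origin on the work surface. World frame = base frame: x ahead of the robot, y to its left, z up, the work surface at z = 0. Lengths are in mm, angles in rad, forces in N, time in s.
With the tool pointing down it reaches from about 375 to 925 mm from the base axis. Payload 5.7 kg.
Tool frame: the origin (TCP) lies midway between the tips of the shut fingers; the grasp point (between the pads) lies 19 mm behind it; z points along the fingers, x is the direction in which the jaws open and shut, and the axes are right-handed (so a half turn about z gives the same grasp; the last joint's range is limited). The gripper opens to 88 mm and grips with 3 to 60 N. Pads are 20 mm wide; open, the fingers measure 115 mm over their backs; the gripper's body (75 mm by 178 mm) begins 61 mm behind the grasp point.
Start: joints at [-1.339, 0.359, 1.51, -0, 1.272, -0.115], TCP at [203.917, -564.252, 222.623] pointing down, gripper open.
Joint ranges: [-2.97, 2.97], [-1.01, 2.36], [0.21, 2.38], [-0.96, 4.11], [0.2, 2.71], [-2.98, 2.98]. Speed limits (rad/s): [2.39, 2.39, 3.14, 3.14, 3.14, 3.14].

INTERFACE

Orientations are given as a unit quaternion [w, x, y, z].
In Python, from station import ctrl gives the robot as it stands.
- The arm moves only by the tool drive_tool, never from a script. Its argument "motion" is a list of rows, each a list of 3 entries, a list of its own where there are three numbers: the shift along the tool's x, y, z in m, then the turn about the tool's z in degrees, then the opening, from 0 (shut) to 1 (fully open). A call has 1 to 10 rows; each row is the pose to reach, as a shift and turn from the pose measured when the call began, along the tool's axes at that moment; what a row does not reach only later rows make up. A row lasts 1/8 s, in which the tool goes at most 62.5 mm and 10.7 degrees, less where a joint would pass 70% of its speed; a pose out of reach is approached as far as the arm can. A call with a gripper value outside its range is refused whole. The fingers move at their own pace and stop on an object; "newtons" is the grip in N (left out, the last holds). Time passes only in rows, so rows that repeat a pose let the fingers close. It gives the time, the measured TCP pose, the force and the opening at its end, in the units of the state.
- ctrl.sense(): the state, without advancing time (a new reading comes with each control period).
- ctrl.read_camera(name): name is "scene" or "top" or "wrist"; returns a dict with "color" (400x640x3 uint8, blue, green, red), "vfov" (degrees; the focal length in pixels is half the picture's height over the tangent of half this angle, whatever the lens; pixels are square), "cx", "cy" (the principal point, pixels), "extrinsics" (4x4, takes a point from camera to world coordinates). Camera axes: x right, y down, z forward; pixel columns grow to the right and rows downward; lengths in mm; the calibration is good to about 2 mm. A picture is of the moment at which its call begins. There is no depth.
- ctrl.close_job(): hands the job in, once; it reports no verdict.
The state is a dict: "time_s": time; "joints": joint angles; "joint_vel": joint speeds; "joint_efforts": joint torques, N m; "tcp_pos": TCP position; "tcp_rot": TCP orientation; "wrist_force": force on the tool from outside, world axes, zero at the start; "torque": the same for the moment, N m; "gripper_width": opening from 0.0 (shut) to 1.0 (fully open).
Only numpy, scipy, OpenCV 4.12 (cv2) and the standard library are available. Lean on these libraries where they do the work, as an engineer would, in place of code of your own. Each camera call takes 0.05 s, during which the arm holds its last target.

TASK

Check the new battens for the drying tray. First turn the gauge's dial knob until its pointer is at zero, and leave it there; then lay the battens that are on the bench, one at a time, on the feed board and push each one right through the gauge's channel with the push stick until it is wholly out of the far end, over the small step, in the wire-covered trough behind. When all are in the trough, lay the push stick down inside its tray and leave everything else on the bench where it is.

Things in the scene. Friction and masses are not known exactly. Their poses are not given: they have to be found in the camera images.
- gauge: batten gauge, a long low machine fixed to the bench. Origin on the bench (z = 0) below its channel's mouth; +y is the feed direction, z up. From y = -180 to 0 mm a flat plywood feed board, 110 mm wide, top 75 mm above the bench, open all round. From y = 0 to 80 mm the green gauge body, 90 mm wide, top 113 mm above the bench, dial on it. From y = 80 to 415 mm the narrow wire-topped collecting trough
- channel_mouth (a point): centre line of the channel's floor at its mouth: gauge (0, 0, 75) mm. The straight covered channel runs from here 80 mm along the gauge's +y, 26 mm wide, 30 mm high, its floor level with the feed board. Just before the mouth two thin steel guides, 22 mm high, stand on the board, flaring from the channel's width at the mouth to about 50 mm apart at y = -30 mm
- channel_exit (a point): centre line of the channel's floor at its far end: gauge (0, 80, 75) mm. A batten whose tail is pushed past here sinks over a 6 mm step into the collecting trough and cannot slide back
- trough_floor (a point): middle of the collecting trough's floor, 69 mm above the bench, at gauge (0, 245) mm. The trough continues the channel in a straight line from y = 80 to 410 mm, 32 mm wide inside, its floor 6 mm lower, its top closed by steel wires 110 mm above the bench: battens can be seen in it but get in only through the channel. It holds three battens in a row; each one fed in shoves the earlier ones on
- dial (a joint): angle (rad) of the knob on the gauge's dial, counter-clockwise positive from above, range -2.9 to 2.9. 0: its pointer (the nib at one end of the black bar, white line on top) is at the dial's zero, the one long dark mark, on the gauge's -x side. The pointer's direction is the gauge's -x turned by this angle. Turns easily (0.03 N m), stays where it is left; starts 0.7 to 2.4 off zero
- dial_grip (a point): on the knob's upright axis, at gauge (0, 40, 143) mm, the height to grip. The grip is a black bar 34 mm long in the pointer's direction, 14 mm wide, standing 6 to 38 mm above the white dial face (on a round foot 36 mm across); its top is 157 mm above the bench. The dial face is 77 mm across, 119 mm above the bench
- push_stick: wooden push stick, 210 mm long, about 100 g, loose: a thick dark square handle 80 x 30 x 30 mm and on the same centre line a thin pale shaft 130 mm long, 14 x 14 mm. Origin at the handle's centre, x towards the shaft's tip (shaft from x = 40 to 170 mm); any side may be down. It balances at x = 20 mm and lies level, its axis 15 mm above its support. The handle does not fit into the channel
- stick_tip (a point): middle of the end face of the push stick's shaft, at x = 170 mm of the stick
- stick_tray: shallow wooden tray for the push stick, fixed to the bench. Origin on the bench under its centre; outside 100 mm (x) by 290 mm (y), walls 5 mm thick and 16 mm high, floor 5 mm above the bench
- batten1: wooden drying-tray batten, plain pale square bar 100 x 20 x 20 mm, 35 g. Origin at its centre, x along its length. Two or three of them lie loose on the bench at the start; all are alike, any face may be down
- batten2: wooden drying-tray batten, plain pale square bar 100 x 20 x 20 mm, 35 g. Origin at its centre, x along its length. Two or three of them lie loose on the bench at the start; all are alike, any face may be down
- batten3: wooden drying-tray batten, plain pale square bar 100 x 20 x 20 mm, 35 g. Origin at its centre, x along its length. Two or three of them lie loose on the bench at the start; all are alike, any face may be down
- tin_mug: tin mug, not part of the job; leave it where it stands. Origin under its middle
- gourd: gourd, not part of the job; leave it where it stands. Origin under its middle
- jar_lid: flat round metal jar lid, 52 mm across, 12 mm high, not part of the job; leave it where it lies. Origin under its centre
- bench_brush: hand brush, not part of the job; leave it where it stands. Origin under its middle
- brick: loose brick, not part of the job; leave it where it stands. Origin under its middle
- glass_jar: amber jar, not part of the job; leave it where it stands. Origin under its middle
Not all that is in view belongs to the job. What is shaped like the batten2 but purple is not meant.

How it is judged:
By the outcome, as a careful person would: the job done as asked, in the order asked, and still so for the second after the job is handed in, with the robot touching nothing.
Of batten1, batten2, batten3 only 2 to 3 are there at a start; the rules pass over those that are not, and their reading is None.
At some moment in a run one of batten1, batten2, batten3, push_stick may be knocked a few centimetres aside while the robot is not near it.
Once in a run the grip may slacken for a moment while it holds something.
It also fails if it takes over 210 s, if anything falls off the work surface, if the arm or the gripper's body presses on something with over 40 N, if the wrist force passes 120 N, or if a joint passes its speed limit or range.

## Working session

There is one attempt and no reset: what is moved stays moved. The work goes in short steps, Python scripts to look and compute and a tool call to move; the robot and the scene stay as the last step left them, time stands still between calls to the robot, and variables do not carry over. Pictures are saved under pics/ and viewed, and the job is handed in when it is done.

Besides the shell and the picture viewer there is one more tool, called as a command line: name --argument value ..., lists and objects as JSON in quotes. drive_tool: Moves the arm, as the interface text tells. Its arguments: {"type":"object","properties":{"motion":{"type":"array"},"newtons":{"type":"number"}},"required":["motion"]}

```bash
ls; mkdir -p pics
cat > h.py <<'E'
import numpy as np, cv2, json
from station import ctrl
def cam(n):
    c=ctrl.read_camera(n); return c
def save(c,f): cv2.imwrite('pics/'+f,c['color'])
def foc(c): return c['color'].shape[0]/2/np.tan(np.radians(c['vfov'])/2)
def ray(c,u,v):
    f=foc(c);E=np.array(c['extrinsics']);d=np.array([(u-c['cx'])/f,(v-c['cy'])/f,1.]);return E[:3,3],E[:3,:3]@d
def onz(c,u,v,z):
    o,d=ray(c,u,v);return o+d*(z-o[2])/d[2]
def proj(c,p):
    E=np.array(c['extrinsics']);q=E[:3,:3].T@(np.array(p,float)-E[:3,3]);f=foc(c);return np.array([c['cx']+f*q[0]/q[2],c['cy']+f*q[1]/q[2]])
def R(q):
    from scipy.spatial.transform import Rotation as S
    return S.from_quat([q[1],q[2],q[3],q[0]]).as_matrix()
E
python3 - <<'E'
from h import *
for n in ['scene','top','wrist']:
    c=cam(n);save(c,n+'0.png');print(n,c['vfov'],c['cx'],c['cy'],np.round(c['extrinsics'],3).tolist())
s=ctrl.sense();print(s)
E
```

```text
pics
scene 47.55378330231316 320.10359534042175 197.3592096931455 [[-0.045, 0.849, -0.527, 1214.401], [0.999, 0.035, -0.028, 43.682], [-0.005, -0.527, -0.85, 1301.861], [0.0, 0.0, 0.0, 1.0]]
top 47.1708210705526 321.0755133847432 206.67551784271961 [[-0.01, -0.995, 0.104, 306.412], [-1.0, 0.01, 0.001, -34.889], [-0.002, -0.104, -0.995, 1915.759], [0.0, 0.0, 0.0, 1.0]]
wrist 59.14609788059327 319.4051839543527 195.79172158816877 [[0.341, -0.905, -0.253, 273.865], [-0.94, -0.329, -0.09, -539.241], [-0.001, 0.269, -0.963, 384.078], [0.0, 0.0, 0.0, 1.0]]
{'time_s': 0.15, 'joints': array([-1.33908994e+00,  3.59355314e-01,  1.51115505e+00, -2.08447109e-06,
        1.27250115e+00, -1.15103806e-01]), 'joint_vel': array([-0.00118829, -0.00228062, -0.00301844, -0.00097287, -0.00023975,
        0.00032428]), 'joint_efforts': array([-1.34375277e-04, -5.15760863e+01, -2.71007109e+01,  6.76794047e-02,
        3.05705471e-02, -8.50413312e-05]), 'tcp_pos': array([ 203.80979575, -563.77243502,  222.00426462]), 'tcp_rot': array([-4.70818873e-04,  8.18504597e-01, -5.74499540e-01, -5.30685028e-04]), 'wrist_force': array([ 0.87377259, -0.00549091,  1.18180751]), 'torque': array([0.07186341, 0.00425553, 0.0512626 ]), 'gripper_width': 0.998055610580925}
```

View pics/scene0.png

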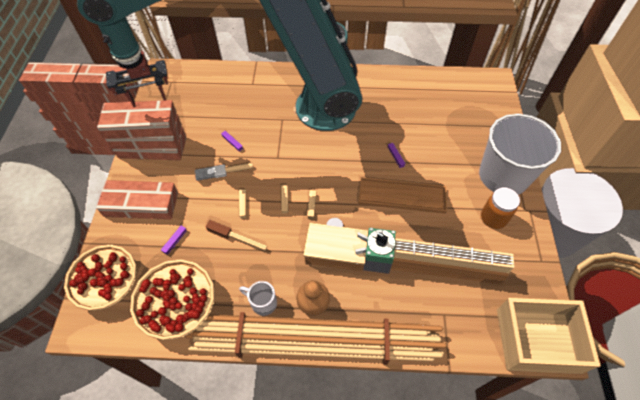

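View pics/top0.png

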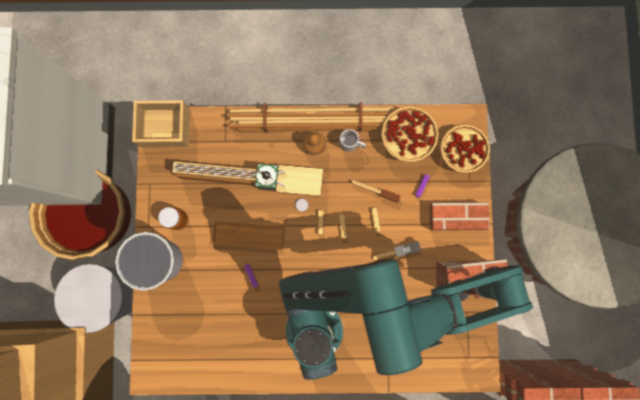

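View pics/wrist0.png

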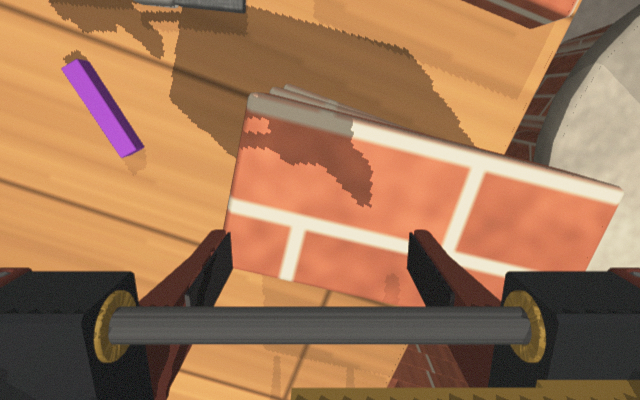

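The scene view shows the gauge at about (410,250), the push stick at (237,235), three pale bars at (242,203), (284,198) and (311,203), and the tray at (402,194). I'll zoom in next.

Run:
```python
import cv2
a=cv2.imread('pics/scene0.png');cv2.imwrite('pics/s_z.png',cv2.resize(a[130:290,190:350],None,fx=3.7,fy=3.7,interpolation=cv2.INTER_CUBIC))
cv2.imwrite('pics/s_z2.png',cv2.resize(a[160:290,290:520],None,fx=3.4,fy=3.4,interpolation=cv2.INTER_CUBIC))
a=cv2.imread('pics/top0.png');cv2.imwrite('pics/t_z.png',cv2.resize(a[140:270,200:430],None,fx=3.4,fy=3.4,interpolation=cv2.INTER_CUBIC))
```

```text
(no output)
```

View pics/s_z.png

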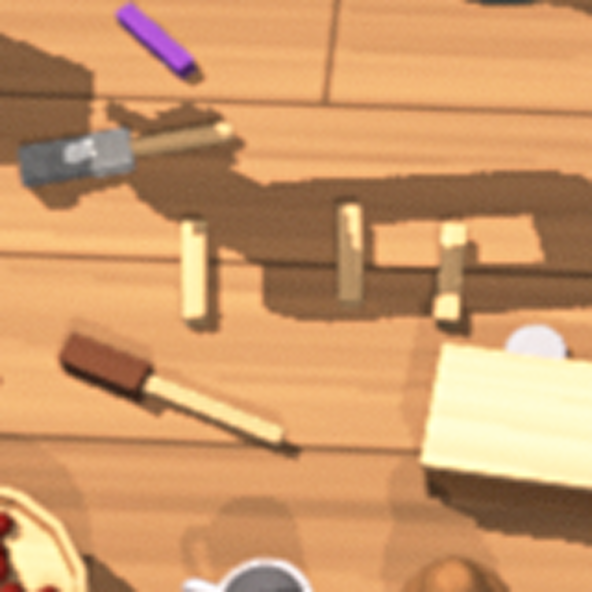

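View pics/s_z2.png

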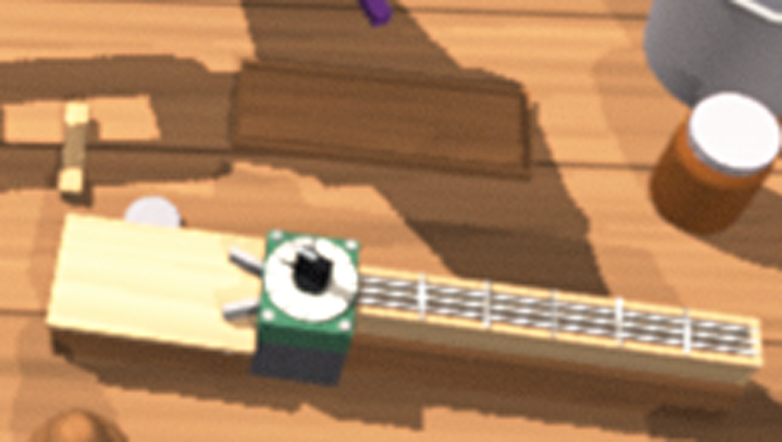

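View pics/t_z.png

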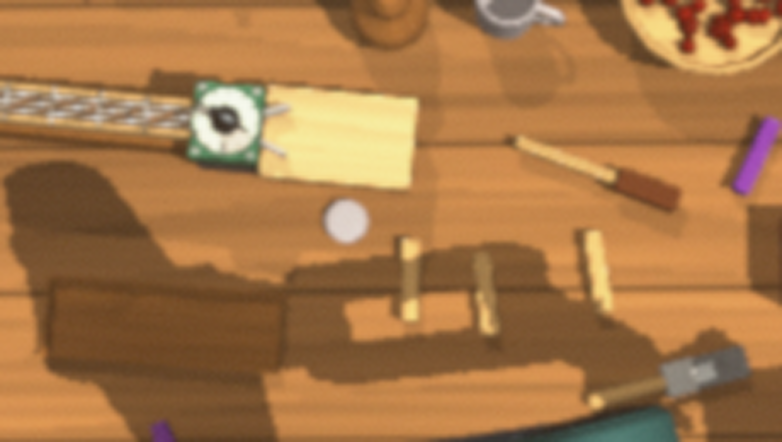

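```bash
cat > meas.py <<'E'
from h import *
def yellow(c):
    hsv=cv2.cvtColor(c['color'],cv2.COLOR_BGR2HSV);return hsv
S=dict()
E
python3 - <<'E'
from h import *
cs=cam('scene');ct=cam('top')
def s1(x,y,z): return onz(cs,190+x/3.7,130+y/3.7,z).round(1)
def s2(x,y,z): return onz(cs,290+x/3.4,160+y/3.4,z).round(1)
def t(x,y,z): return onz(ct,200+x/3.4,140+y/3.4,z).round(1)
print('board scene',s2(68,213,75),s2(48,325,75),'top',t(418,97,75),t(411,188,75))
print('body top corners scene',s2(270,235,113),s2(356,243,113),s2(350,345,113),s2(262,325,113))
print('body top',t(193,82,113),t(265,87,113),t(262,165,113),t(190,158,113))
print('dial',s2(312,278,119),t(226,121,119))
print('trough end', s2(762,322,112),s2(758,365,112))
print('tray s',s2(245,60,16),s2(525,85,16),s2(528,178,16),s2(233,148,16)); print('tray t',t(50,282,16),t(283,296,16),t(280,370,16),t(45,360,16))
print('battens s',[ (s1(*a,20),s1(*b,20)) for a,b in [((194,218),(192,318)),((350,204),(350,300)),((455,222),(447,318))]])
print('battens t',[ (t(*a,20),t(*b,20)) for a,b in [((592,230),(604,312)),((484,254),(489,334)),((408,238),(409,320))]])
print('stick s',s1(280,432,22),s1(148,382,22),s1(70,350,30)); print('t',t(515,140,22),t(615,178,22),t(678,200,30))
print('lid',s1(535,344,12),t(347,221,12))
E
```

```text
board scene [546.7 -24.1  75. ] [657.7 -35.2  75. ] top [655.3 -42.6  75. ] [545.4 -33.2  75. ]
body top corners scene [581.7 154.5 113. ] [586.4 228.7 113. ] [682.4 219.7 113. ] [667.3 146.7 113. ]
body top [668.7 221.8 113. ] [661.9 137.2 113. ] [569.4 140.7 113. ] [578.5 224.9 113. ]
dial [624.7 189.  119. ] [620.9 182.2 119. ]
trough end [646.3 565.8 112. ] [685.5 555.6 112. ]
tray s [332.  140.8  16. ] [350.7 419.1  16. ] [457.9 411.4  16. ] [436.1 128.8  16. ]
tray t [441.8 409.3  16. ] [421.8 124.5  16. ] [331.8 128.3  16. ] [346.8 414.   16. ]
battens s [(array([ 397.3, -261.8,   20. ]), array([ 501.3, -249.4,   20. ])), (array([ 376.2, -121.2,   20. ]), array([ 477.3, -112.5,   20. ])), (array([391.8, -24.2,  20. ]), array([491.9, -25.9,  20. ]))]
battens t [(array([ 498.5, -254. ,   20. ]), array([ 398.1, -266.4,   20. ])), (array([ 470.4, -121.5,   20. ]), array([ 372.8, -126.1,   20. ])), (array([491. , -28.8,  20. ]), array([390.8, -29.1,  20. ]))]
stick s [ 608.8 -160.    22. ] [ 566.6 -278.1   22. ] [ 542.7 -347.8   30. ]
t [ 610.5 -161.6   22. ] [ 562.1 -283.4   22. ] [ 533.2 -358.5   30. ]
lid [510.2  51.9  12. ] [513.5  46.   12. ]
```

```bash
cat >> h.py <<'E'
def yawx():
    s=ctrl.sense();r=R(s['tcp_rot']);return np.degrees(np.arctan2(r[1,0],r[0,0])),r,s
def to(x,y,z,yaw=None,lab=''):
    a,r,s=yawx();d=r.T@(np.array([x,y,z])-s['tcp_pos'])/1000
    t=0 if yaw is None else -((yaw-a+90)%180-90)
    t2= t
    print(lab,'shift',d.round(4),'turn',round(t2,1),'| now',s['tcp_pos'].round(1),'yaw',round(a,1),'j6',round(np.degrees(s['joints'][5]),0),'t',round(s['time_s'],1),'F',s['wrist_force'].round(1),'w',round(s['gripper_width'],3))
E
python3 - <<'E'
from h import *
to(600,180,330)
E
```

```text
shift [-0.5651 -0.6254 -0.1072] turn 0 | now [ 203.8 -563.9  222.2] yaw -70.1 j6 -7.0 t 0.2 F [-0.7  0.6  0.4] w 0.997
```

drive_tool --motion '[[[0,0,-0.06],0,1],[[-0.04,-0.045,-0.105],0,1],[[-0.565,-0.625,-0.107],0,1],[[-0.565,-0.625,-0.107],0,1],[[-0.565,-0.625,-0.107],0,1],[[-0.565,-0.625,-0.107],0,1],[[-0.565,-0.625,-0.107],0,1],[[-0.565,-0.625,-0.107],0,1],[[-0.565,-0.625,-0.107],0,1],[[-0.565,-0.625,-0.107],0,1]]' --newtons 20

```text
time_s: 1.5
tcp_pos: [463.0, -76.6, 326.3]
tcp_rot: [-0.0, 0.818, -0.575, 0.0]
wrist_force: [0.9, -0.5, 0.7]
gripper_width: 1.001
```

Run:
```python
from h import *
c=cam('wrist');save(c,'w1.png')
to(580,180,330)
```

```text
shift [-0.1953 -0.1932 -0.0017] turn 0 | now [465.8 -69.8 326.4] yaw -69.9 j6 53.0 t 1.6 F [3.5 4.4 0.3] w 1.0
```

View pics/w1.png

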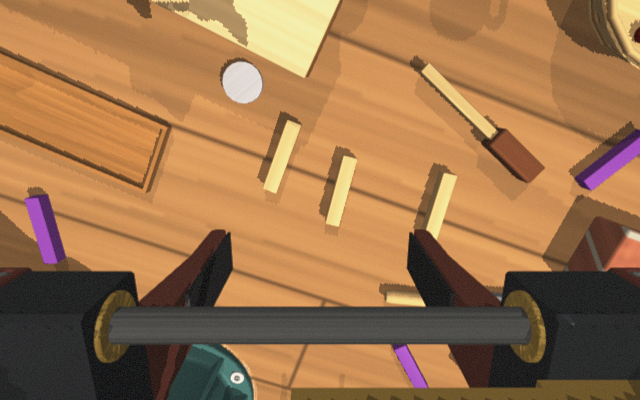

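The wrist view shows the three battens at (283,157), (341,190) and (441,205). The stick runs from (425,67) to (540,170), the lid is at (242,82) and the tray is on the left. On to the dial.

drive_tool --motion '[[[-0.195,-0.193,0],0,1],[[-0.195,-0.193,0],0,1],[[-0.195,-0.193,0],0,1],[[-0.195,-0.193,0],0,1],[[-0.195,-0.193,0],0,1],[[-0.195,-0.193,0],0,1],[[-0.195,-0.193,0],0,1]]'

```text
time_s: 2.42
tcp_pos: [579.5, 178.9, 328.0]
tcp_rot: [-0.003, 0.82, -0.573, -0.001]
wrist_force: [0.9, -0.3, -0.2]
gripper_width: 1.005
```

Run:
```python
from h import *
c=cam('wrist');save(c,'w2.png')
import pickle;pickle.dump({k:c[k] for k in c},open('w2.pkl','wb'))
to(580,180,330)
```

```text
shift [-0.0013 -0.001  -0.0018] turn 0 | now [579.5 178.5 328.2] yaw -69.9 j6 80.0 t 2.5 F [-0.8 -0.1 -0.1] w 1.004
```

View pics/w2.png

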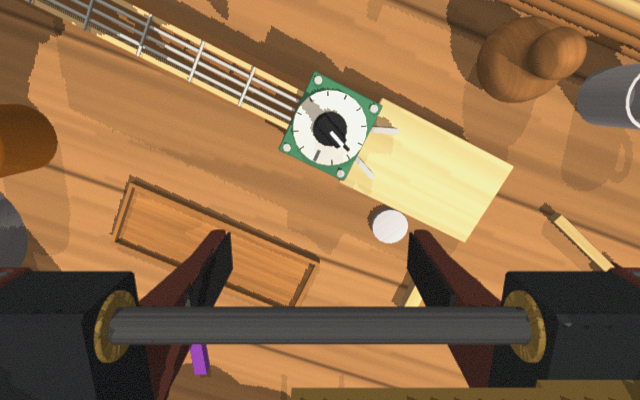

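Run:
```python
from h import *
import pickle
a=cv2.imread('pics/w2.png');cv2.imwrite('pics/w2z.png',cv2.resize(a[60:190,270:400],None,fx=4.5,fy=4.5,interpolation=cv2.INTER_CUBIC))
c=pickle.load(open('w2.pkl','rb'))
for p in [(383,97),(513,167),(466,242),(340,180)]: print(onz(c,*p,75).round(1))
for p in [(318,70),(383,104),(344,181),(279,147)]: print(onz(c,*p,113).round(1))
```

```text
[675.4 137.6  75. ]
[654.7 -39.2  75. ]
[548.6 -29.8  75. ]
[568.5 148.7  75. ]
[674.5 215.5 113. ]
[666.5 140.9 113. ]
[576.3 149.1 113. ]
[587.1 227.9 113. ]
```

View pics/w2z.png

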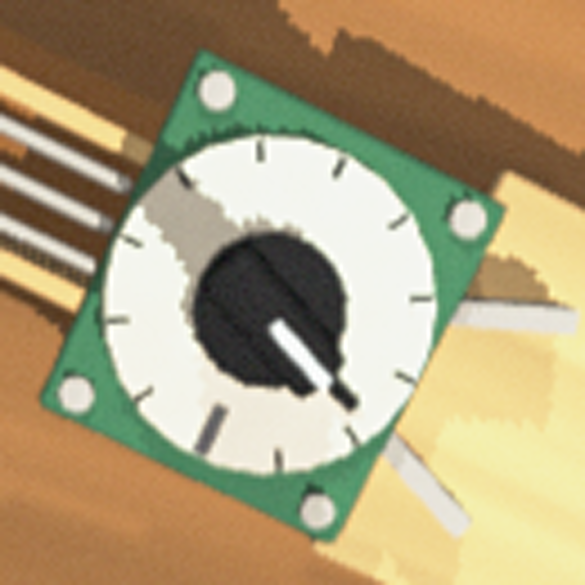

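Run:
```python
from h import *
import pickle
c=pickle.load(open('w2.pkl','rb'))
f=lambda x,y,z: onz(c,270+x/4.5,60+y/4.5,z)
cen=f(270,303,119);m1=f(222,407,119);m2=f(203,454,119)
print('cen',cen,'zero dir',np.degrees(np.arctan2(*( (m2-cen)[[1,0]]))),np.degrees(np.arctan2(*((m2-m1)[[1,0]]))))
a=f(272,325,157);b=f(322,383,157);print('ptr',a,b,np.degrees(np.arctan2(*((b-a)[[1,0]]))))
n=f(350,402,150);print(n,np.degrees(np.arctan2(*((n-cen)[[1,0]]))))
to(cen[0],cen[1],330,None)
```

```text
cen [625.67490121 184.28762765 119.        ] zero dir 176.30759738012333 178.20559793174738
ptr [624.00015562 184.22286963 157.        ] [616.37515343 170.14404996 157.        ] -118.43970297384004
[613.96849548 162.3450153  150.        ] -118.07996579654602
 shift [ 0.0104 -0.0454 -0.0016] turn 0 | now [579.5 178.5 328.2] yaw -69.9 j6 80.0 t 2.5 F [-0.8 -0.1 -0.1] w 1.004
```

drive_tool --motion '[[[0.0107,-0.0457,0],-10,1],[[0.0107,-0.0457,0],-20,1],[[0.0107,-0.0457,0.05],-30,1],[[0.0107,-0.0457,0.1],-41.5,0.6],[[0.0107,-0.0457,0.14],-41.5,0.6],[[0.0107,-0.0457,0.15],-41.5,0.6],[[0.0107,-0.0457,0.15],-41.5,0.6]]'

```text
time_s: 3.35
tcp_pos: [626.6, 184.1, 178.9]
tcp_rot: [-0.003, 0.969, -0.246, 0.001]
wrist_force: [-0.1, 0.4, 0.5]
gripper_width: 0.613
```

Run:
```python
from h import *
c=cam('wrist');save(c,'w3.png')
to(626,184.3,131,-28.4)
```

```text
shift [-0.0012  0.0012  0.049 ] turn -0.1 | now [627.4 184.5 180. ] yaw -28.5 j6 39.0 t 3.4 F [0.3 0.5 0.4] w 0.603
```

View pics/w3.png

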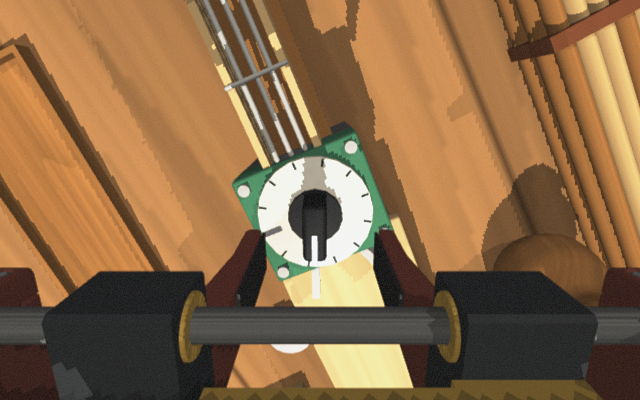

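drive_tool --motion '[[[-0.001,0.001,0.03],0,0.6],[[-0.001,0.001,0.048],0,0.6],[[-0.001,0.001,0.048],0,0.6],[[-0.001,0.001,0.048],0,0.1],[[-0.001,0.001,0.048],0,0.1],[[-0.001,0.001,0.048],0,0.1],[[-0.001,0.001,0.048],0,0.1],[[-0.001,0.001,0.048],0,0.1]]' --newtons 15

```text
time_s: 4.4
tcp_pos: [624.2, 185.7, 132.3]
tcp_rot: [-0.004, 0.969, -0.246, -0.001]
wrist_force: [-5.7, 4.8, 4.8]
gripper_width: 0.157
```

Run:
```python
from h import *
to(626,184.3,131,-96.4)
```

```text
shift [0.0023 0.0004 0.0013] turn 67.9 | now [624.2 185.7 132.3] yaw -28.5 j6 39.0 t 4.4 F [-5.7  4.8  4.8] w 0.157
```

drive_tool --motion '[[[-0.0005,0,0],10,0.1],[[-0.0005,0,0],20,0.1],[[-0.0005,0,0],30,0.1],[[-0.0005,0,0],40,0.1],[[-0.0005,0,0],50,0.1],[[-0.0005,0,0],60,0.1],[[-0.0005,0,0],68,0.1],[[-0.0005,0,0],68,0.1],[[-0.0005,0,0],68,0.1]]'

```text
time_s: 5.52
tcp_pos: [624.5, 184.9, 132.4]
tcp_rot: [0.003, -0.667, 0.745, 0.002]
wrist_force: [3.1, -4.3, -2.2]
gripper_width: 0.154
```

Run:
```python
from h import *
to(626,184.3,131,-96.4)
c=cam('wrist');save(c,'w4.png')
```

```text
shift [ 0.0004 -0.0016  0.0014] turn 0.1 | now [624.5 184.9 132.4] yaw -96.3 j6 106.0 t 5.5 F [ 3.1 -4.3 -2.2] w 0.154
```

View pics/w4.png

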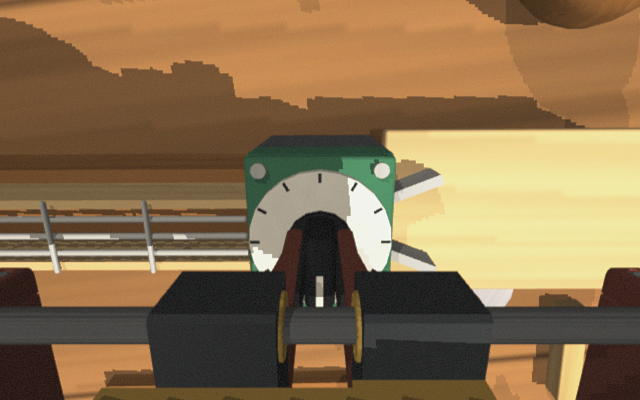

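drive_tool --motion '[[[0,0,0],0,0.6],[[0,0,0],0,0.6],[[0,0,0],0,0.6],[[0,0,-0.06],0,0.6],[[0,0,-0.12],0,0.8],[[0,0.04,-0.18],0,1],[[0,0.08,-0.2],0,1],[[0,0.08,-0.2],0,1]]'

```text
time_s: 6.58
tcp_pos: [543.2, 193.4, 335.7]
tcp_rot: [0.005, -0.668, 0.744, 0.001]
wrist_force: [0.6, -0.2, -0.7]
gripper_width: 0.988
```

Run:
```python
from h import *
import pickle
to(626,184.3,131,-96.4)
c=cam('wrist');save(c,'w5.png');pickle.dump(c,open('w5.pkl','wb'))
p=proj(c,(625,185,130)).astype(int);a=c['color'][max(0,p[1]-70):p[1]+70,p[0]-70:p[0]+70]
print(p-70);cv2.imwrite('pics/w5z.png',cv2.resize(a,None,fx=4,fy=4,interpolation=cv2.INTER_CUBIC))
```

```text
shift [ 0.0018 -0.0821  0.2052] turn 0.2 | now [543.2 193.4 335.7] yaw -96.2 j6 109.0 t 6.6 F [ 0.6 -0.2 -0.7] w 0.988
[250  20]
```

View pics/w5z.png

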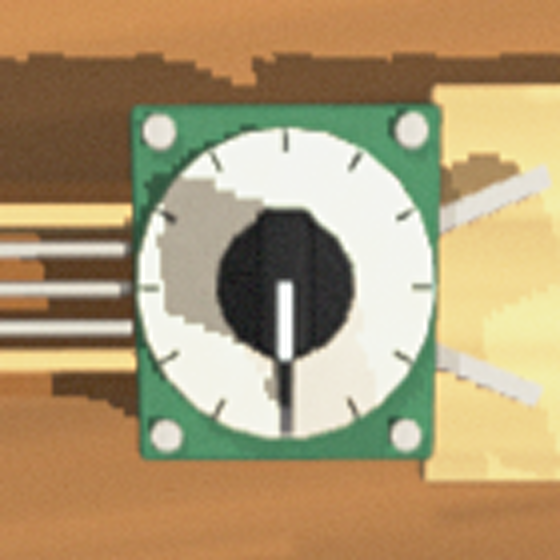

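View pics/w5.png

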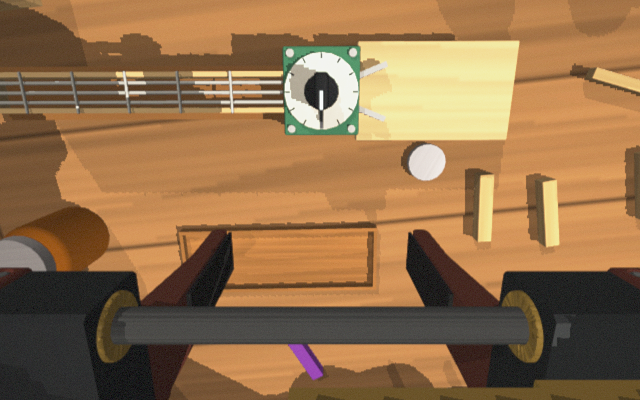

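The pointer sits on the long mark, in line with the opposite tick. Next I'll refine the gauge pose from this view and measure the battens.

Run:
```python
from h import *
import pickle
c=pickle.load(open('w5.pkl','rb'))
g=lambda x,y,z: onz(c,250+x/4,20+y/4,z)
print('body',[g(*p,113).round(1).tolist() for p in [(133,104),(440,104),(432,460),(140,460)]])
l,r,t,b=[g(*p,119) for p in [(148,288),(424,287),(286,140),(286,430)]]
ang=lambda v:np.degrees(np.arctan2(v[1],v[0]))
print('cen',(l+r)/2,(t+b)/2,'ydir',ang(l-r),'xdir',ang(t-b))
print('board',[onz(c,*p,75).round(1).tolist() for p in [(519,41),(506,139),(359,140)]])
print('wires mid',onz(c,22,91.5,110).round(1),onz(c,282,91.5,110).round(1))
a=g(286,283,157);b=g(286,358,157);print('ptr',ang(b-a))
```

```text
body [[672.7, 218.0, 113.0], [664.3, 140.5, 113.0], [575.3, 149.5, 113.0], [583.7, 228.1, 113.0]]
cen [623.9375374  184.06828213 119.        ] [623.62376045 184.07084114 119.        ] ydir 84.05679417693085 xdir -6.043179999140663
board [[655.2, -39.0, 75.0], [548.0, -28.1, 75.0], [565.3, 145.4, 75.0]]
wires mid [658.6 500.7 110. ] [629.  225.5 110. ]
ptr 173.95682000085935
```

```bash
cat >> h.py <<'E'
O=np.array([620.2,145.2]);YAW=-6.0
def G(x,y):
    a=np.radians(YAW);return O+np.array([x*np.cos(a)-y*np.sin(a),x*np.sin(a)+y*np.cos(a)])
def gauge(p):
    a=np.radians(YAW);d=np.array(p[:2])-O;return np.array([d[0]*np.cos(a)+d[1]*np.sin(a),-d[0]*np.sin(a)+d[1]*np.cos(a)])
E
python3 - <<'E'
from h import *
print(G(0,40))
to(445,-90,330,-84)
E
```

```text
[624.38113853 184.98087581]
 shift [0.292  0.0679 0.0013] turn -12.2 | now [544.1 193.  333.9] yaw -96.2 j6 109.0 t 6.6 F [ 0.5 -0.1  0.2] w 0.998
```

drive_tool --motion '[[[0.292,0.068,0],-6,1],[[0.292,0.068,0],-12,1],[[0.292,0.068,0],-12,1],[[0.292,0.068,0],-12,1],[[0.292,0.068,0],-12,1],[[0.292,0.068,0],-12,1],[[0.292,0.068,0],-12,1]]'

```text
time_s: 7.5
tcp_pos: [445.2, -89.9, 330.4]
tcp_rot: [-0.004, 0.741, -0.671, -0.001]
wrist_force: [0.1, 0.9, 0.6]
gripper_width: 1.001
```

```bash
cat >> h.py <<'E'
def battens(c,z=20,lo=350,dbg=None,amin=300):
    """pale-yellow blobs' min-area rects -> world centre (top face z)."""
    hsv=cv2.cvtColor(c['color'],cv2.COLOR_BGR2HSV)
    m=cv2.inRange(hsv,(18,55,100),(32,170,255))
    m=cv2.morphologyEx(m,cv2.MORPH_OPEN,np.ones((3,3),np.uint8))
    if dbg: cv2.imwrite('pics/'+dbg,m)
    out=[]
    for k in cv2.findContours(m,cv2.RETR_EXTERNAL,cv2.CHAIN_APPROX_NONE)[0]:
        if cv2.contourArea(k)<amin: continue
        r=cv2.minAreaRect(k);b=cv2.boxPoints(r)
        w=[onz(c,*p,z)[:2] for p in b]
        if np.linalg.norm(w[1]-w[0])<np.linalg.norm(w[2]-w[1]): w=w[1:]+w[:1]
        d=w[1]-w[0];L=np.linalg.norm(d);W=np.linalg.norm(w[2]-w[1]);h=np.degrees(np.arctan2(d[1],d[0]))%180
        out.append((np.round(r[0]),np.mean(w,0).round(1),round(L,1),round(W,1),round(h,1)))
    return out
E
python3 - <<'E'
from h import *
c=cam('wrist');save(c,'w6.png')
for b in battens(c,dbg='w6m.png'):print(*b)
to(445,-90,330,-84)
E
```

```text
[465. 389.] [  87.5 -361.7] 560.8 38.6 96.2
[534. 327.] [ 214.  -444.9] 125.9 30.5 20.0
[343. 171.] [ 425.6 -122.4] 98.7 18.6 6.5
[446. 164.] [ 450.4 -259.7] 98.9 18.6 7.4
[277. 152.] [442.8 -30.2] 98.1 18.7 178.5
[437.  51.] [ 590.  -222.3] 126.3 14.0 69.0
[142.  25.] [583.9 146.4] 37.5 27.9 90.5
[238.  34.] [585.3  27.5] 116.3 76.3 95.7
 shift [0.0006 0.0004 0.0006] turn -0.2 | now [445.3 -89.4 330.6] yaw -84.2 j6 64.0 t 7.5 F [-0.1 -0.1 -0.6] w 1.001
```

View pics/w6.png

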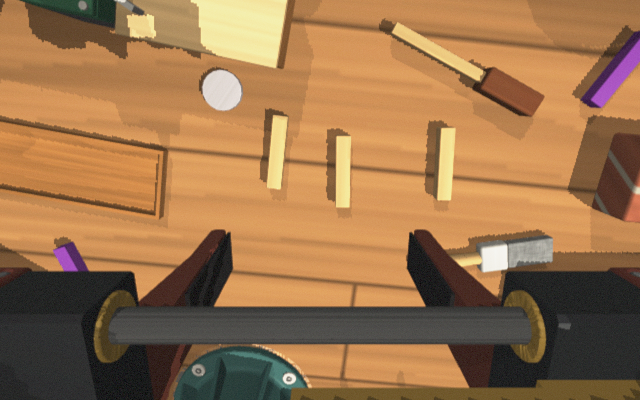

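View pics/w6m.png

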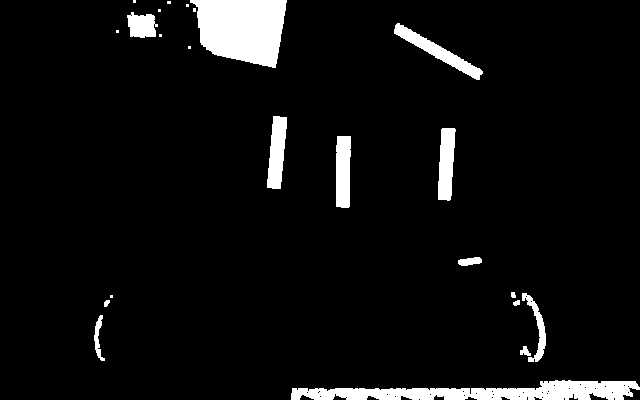

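Run:
```python
from h import *
to(443,-30.2,4,-91.5)
```

```text
shift [-0.0566 -0.002   0.3271] turn 7.3 | now [445.3 -89.4 330.6] yaw -84.2 j6 64.0 t 7.5 F [-0.1 -0.1 -0.6] w 1.001
```

drive_tool --motion '[[[-0.0566,-0.002,0.06],7.3,0.6],[[-0.0566,-0.002,0.12],7.3,0.6],[[-0.0566,-0.002,0.18],7.3,0.6],[[-0.0566,-0.002,0.24],7.3,0.6],[[-0.0566,-0.002,0.29],7.3,0.6],[[-0.0566,-0.002,0.29],7.3,0.6]]'

```text
time_s: 8.3
tcp_pos: [439.1, -28.3, 37.4]
tcp_rot: [0.002, -0.699, 0.716, 0.006]
wrist_force: [-0.3, 0.2, -0.0]
gripper_width: 0.599
```

Run:
```python
from h import *
to(443,-30.2,4,-91.5)
```

```text
shift [ 0.0022 -0.0041  0.0333] turn 0.1 | now [439.1 -28.3  37.4] yaw -91.4 j6 78.0 t 8.3 F [-0.3  0.2 -0. ] w 0.599
```

drive_tool --motion '[[[0.002,-0.004,0.015],0,0.6],[[0.002,-0.004,0.033],0,0.6],[[0.002,-0.004,0.033],0,0.6],[[0.002,-0.004,0.033],0,0.1],[[0.002,-0.004,0.033],0,0.1],[[0.002,-0.004,0.033],0,0.1],[[0.002,-0.004,0.033],0,0.1],[[0.002,-0.004,0.033],0,0.1]]' --newtons 30

```text
time_s: 9.3
tcp_pos: [443.2, -30.1, 4.8]
tcp_rot: [0.002, -0.699, 0.716, 0.006]
wrist_force: [-0.9, 0.0, 6.2]
gripper_width: 0.225
```

Run:
```python
from h import *
to(443,-30.2,200,None)
g=G(0,-85);print(g)
to(g[0],g[1],200,-6)
```

```text
shift [-0.002   0.0013 -0.1952] turn 0 | now [443.2 -30.1   4.8] yaw -91.4 j6 77.0 t 9.3 F [-0.9  0.   6.2] w 0.225
[611.31508062  60.66563889]
 shift [-0.0969 -0.1648 -0.1952] turn -85.4 | now [443.2 -30.1   4.8] yaw -91.4 j6 77.0 t 9.3 F [-0.9  0.   6.2] w 0.225
```

drive_tool --motion '[[[0,0,-0.06],0,0.1],[[-0.01,-0.01,-0.12],-10,0.1],[[-0.03,-0.06,-0.18],-20,0.1],[[-0.06,-0.11,-0.195],-30,0.1],[[-0.097,-0.165,-0.195],-40,0.1],[[-0.097,-0.165,-0.195],-50,0.1],[[-0.097,-0.165,-0.195],-60,0.1],[[-0.097,-0.165,-0.195],-70,0.1],[[-0.097,-0.165,-0.195],-80,0.1],[[-0.097,-0.165,-0.195],-85.4,0.1]]'

```text
time_s: 10.55
tcp_pos: [611.0, 60.8, 199.3]
tcp_rot: [-0.005, 0.999, -0.05, -0.004]
wrist_force: [-0.3, -0.5, 0.6]
gripper_width: 0.224
```

Run:
```python
from h import *
g=G(0,-85)
to(g[0],g[1],79.5,-6)
c=cam('wrist');save(c,'w7.png');c=cam('scene');cv2.imwrite('pics/s7.png',cv2.resize(c['color'][160:290,250:420],None,fx=4,fy=4))
```

```text
shift [0.0013 0.0013 0.1198] turn 0.2 | now [611.   60.8 199.3] yaw -5.8 j6 4.0 t 10.6 F [-0.3 -0.5  0.6] w 0.224
```

View pics/w7.png

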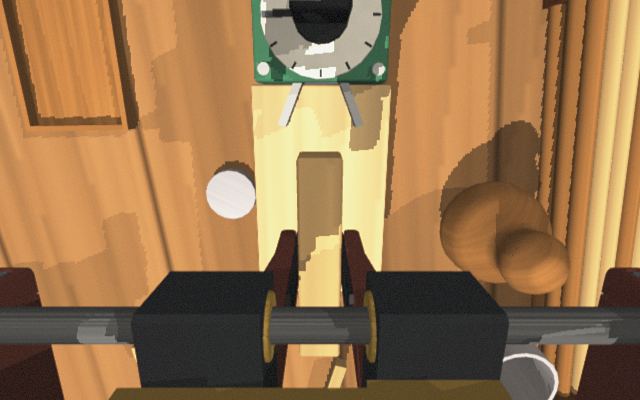

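View pics/s7.png

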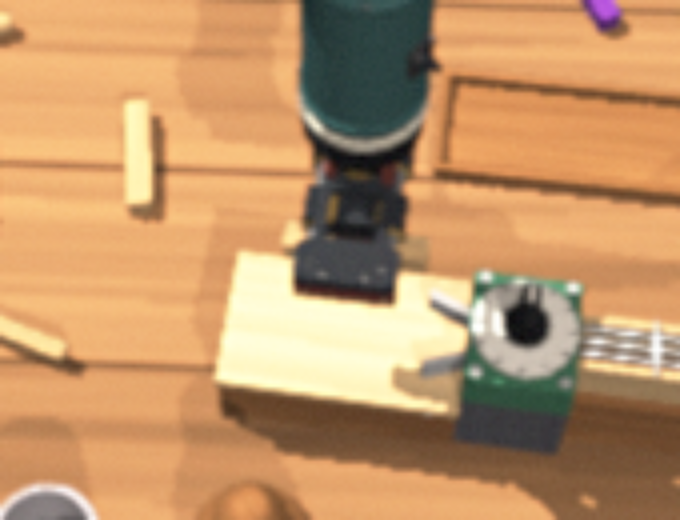

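drive_tool --motion '[[[0.001,0.001,0.05],0,0.1],[[0.001,0.001,0.1],0,0.1],[[0.001,0.001,0.119],0,0.1],[[0.001,0.001,0.119],0,0.1],[[0.001,0.001,0.119],0,0.1]]'

```text
time_s: 11.28
tcp_pos: [611.2, 60.9, 80.3]
tcp_rot: [-0.005, 0.999, -0.053, -0.004]
wrist_force: [-0.2, -0.7, 0.5]
gripper_width: 0.224
```

Run:
```python
from h import *
g=G(0,-85)
to(g[0],g[1],79.5,-6)
```

```text
shift [0.0002 0.0002 0.0008] turn -0.0 | now [611.2  60.9  80.3] yaw -6.0 j6 5.0 t 11.3 F [-0.2 -0.7  0.5] w 0.224
```

drive_tool --motion '[[[0,0,0.001],0,0.5],[[0,0,0.001],0,0.5],[[0,0,0.001],0,0.5],[[0,0,-0.05],0,0.5],[[0,0,-0.1],0,0.5],[[0,0,-0.15],0,0.8]]'

```text
time_s: 12.02
tcp_pos: [612.0, 59.3, 231.9]
tcp_rot: [-0.005, 0.999, -0.053, -0.004]
wrist_force: [1.5, 0.4, -0.6]
gripper_width: 0.575
```

Run:
```python
from h import *
to(556,-250,250,-21)
c=cam('wrist');save(c,'w8.png')
```

```text
shift [-0.0233  0.3132 -0.021 ] turn 15.0 | now [612.   59.3 231.9] yaw -6.0 j6 5.0 t 12.0 F [ 1.5  0.4 -0.6] w 0.575
```

View pics/w8.png

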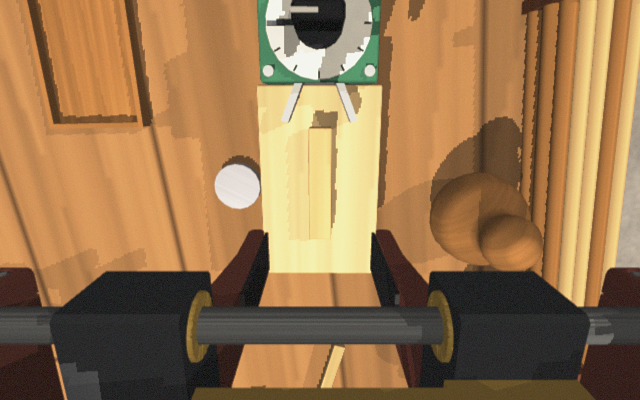

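drive_tool --motion '[[[-0.023,0.4,-0.02],10,0.7],[[-0.023,0.4,-0.02],15,0.7],[[-0.023,0.4,-0.02],15,0.7],[[-0.023,0.4,-0.02],15,0.7],[[-0.023,0.4,-0.02],15,0.7],[[-0.023,0.4,-0.02],15,0.7],[[-0.023,0.4,-0.02],15,0.7],[[-0.023,0.4,-0.02],15,0.7],[[-0.023,0.4,-0.02],15,0.7]]'

```text
time_s: 13.2
tcp_pos: [551.0, -334.6, 254.6]
tcp_rot: [-0.006, 0.983, -0.182, 0.001]
wrist_force: [-0.1, 0.1, -0.4]
gripper_width: 0.704
```

Run:
```python
from h import *
c=cam('wrist');save(c,'w9.png')
for b in battens(c,z=22):print(*b)
to(556,-311,8,-21)
```

```text
[520. 390.] [ 697.7 -718.5] 152.2 31.8 159.1
[468. 326.] [ 655.3 -598.5] 102.7 30.5 75.7
[172. 326.] [ 299.8 -462.6] 106.4 31.0 56.4
[581. 279.] [ 803.8 -581.3] 55.9 23.9 146.6
[604. 223.] [ 842.4 -517.6] 50.5 22.6 161.8
[111. 206.] [ 308.2 -291.7] 94.6 16.2 104.4
[608. 179.] [ 855.5 -465.9] 42.1 37.7 110.3
[567. 120.] [ 824.1 -383.3] 36.2 33.0 9.3
[211. 137.] [ 450.9 -260. ] 98.3 19.4 7.7
[619. 108.] [ 879.5 -390.8] 42.0 19.9 120.6
[551. 138.] [ 802.  -406.8] 270.1 213.8 82.2
[315.  58.] [ 588.2 -226.7] 114.6 13.1 69.1
[132.  19.] [ 426.3 -123.1] 97.9 19.5 5.4
 shift [-0.0036 -0.0205  0.247 ] turn 0.1 | now [ 551.1 -334.3  254.7] yaw -20.9 j6 -17.0 t 13.2 F [ 0.3  0.2 -0.4] w 0.7
```

View pics/w9.png

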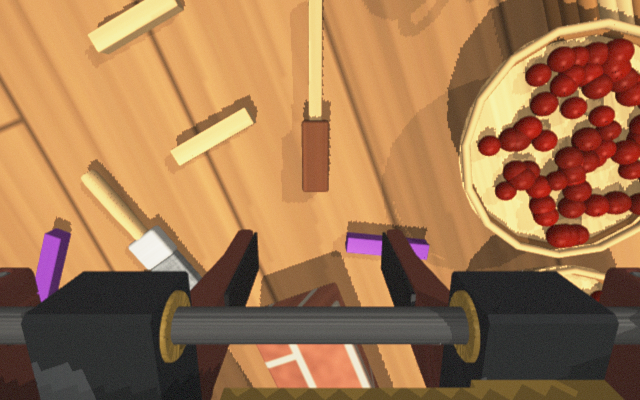

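Run:
```python
from h import *
c=cam('wrist')
a=onz(c,315.5,121,30);b=onz(c,315,191,30);print(a,b,(a+b)/2,np.linalg.norm(a-b))
m=(a+b)/2; d=(a-b)/np.linalg.norm(a-b);g=m+10*d;print(g)
to(g[0],g[1],50,-21);to(g[0],g[1],8,-21)
```

```text
[ 566.46057498 -284.7426878    30.        ] [ 537.99290799 -357.1249324    30.        ] [ 552.22674149 -320.9338101    30.        ] 77.77915786005774
[ 555.88680515 -311.62768664   30.        ]
 shift [-0.0036 -0.0204  0.2051] turn 0.1 | now [ 551.2 -334.3  254.8] yaw -20.9 j6 -17.0 t 13.3 F [-0.6  0.9 -0.5] w 0.697
 shift [-0.0036 -0.0199  0.2471] turn 0.1 | now [ 551.2 -334.3  254.8] yaw -20.9 j6 -17.0 t 13.3 F [-0.6  0.9 -0.5] w 0.697
```

drive_tool --motion '[[[-0.0036,-0.02,0.06],0,0.6],[[-0.0036,-0.02,0.12],0,0.6],[[-0.0036,-0.02,0.18],0,0.6],[[-0.0036,-0.02,0.22],0,0.6],[[-0.0036,-0.02,0.247],0,0.6],[[-0.0036,-0.02,0.247],0,0.6],[[-0.0036,-0.02,0.247],0,0.25],[[-0.0036,-0.02,0.247],0,0.25],[[-0.0036,-0.02,0.247],0,0.25],[[-0.0036,-0.02,0.247],0,0.25]]' --newtons 45

```text
time_s: 14.55
tcp_pos: [556.7, -311.9, 9.6]
tcp_rot: [-0.006, 0.983, -0.182, 0.002]
wrist_force: [-0.7, 1.4, 6.6]
gripper_width: 0.338
```

Run:
```python
from h import *
to(556,-311.6,100,-21)
g=G(0,-310);print(g);to(g[0],g[1],110,-6)
```

```text
shift [-0.0007 -0.0011 -0.0904] turn 0.1 | now [ 556.7 -311.9    9.6] yaw -20.9 j6 -15.0 t 14.6 F [-0.7  1.4  6.6] w 0.338
[ 587.79617639 -163.10178756]
 shift [-0.024  -0.1513 -0.0987] turn -14.9 | now [ 556.7 -311.9    9.6] yaw -20.9 j6 -15.0 t 14.6 F [-0.7  1.4  6.6] w 0.338
```

drive_tool --motion '[[[0,0,-0.05],0,0.25],[[0,0,-0.1],0,0.25],[[-0.01,-0.05,-0.11],-10,0.25],[[-0.024,-0.1,-0.11],-14.9,0.25],[[-0.024,-0.13,-0.11],-14.9,0.25],[[-0.024,-0.13,-0.11],-14.9,0.25],[[-0.024,-0.13,-0.11],-14.9,0.25]]'

```text
time_s: 15.42
tcp_pos: [580.1, -183.8, 121.3]
tcp_rot: [-0.005, 0.999, -0.053, 0.003]
wrist_force: [0.1, 0.4, -0.9]
gripper_width: 0.339
```

Run:
```python
from h import *
c=cam('wrist');save(c,'w10.png')
for b in battens(c,z=112+15-2):
  if b[1][0]>400 and b[1][1]<100: print(*b)
for y in (-330,): g=G(0,y);to(g[0],g[1],86,-6)
```

```text
[364. 392.] [ 594.6 -269. ] 243.9 34.2 0.6
[393. 326.] [ 614.9 -229.7] 41.9 7.7 91.6
[246. 326.] [ 538.7 -221.3] 42.0 7.4 78.5
[ 13. 200.] [ 441.5 -142.6] 27.7 5.2 91.2
[119. 202.] [ 490.4 -149.1] 45.2 13.2 91.0
[190. 195.] [ 524.1 -149.8] 61.6 10.6 89.8
[101. 138.] [ 489.9 -118.4] 60.1 12.0 5.8
[289. 141.] [ 573.4 -129.1] 44.6 7.4 89.9
[169.  66.] [526.6 -92.1] 20.9 6.8 84.1
[78. 54.] [489.6 -84.1] 44.2 12.3 91.1
 shift [ 0.0054 -0.0014  0.0352] turn -0.1 | now [ 580.  -184.2  121.2] yaw -6.1 j6 -19.0 t 15.5 F [-0.5 -0.6 -0.9] w 0.336
```

View pics/w10.png

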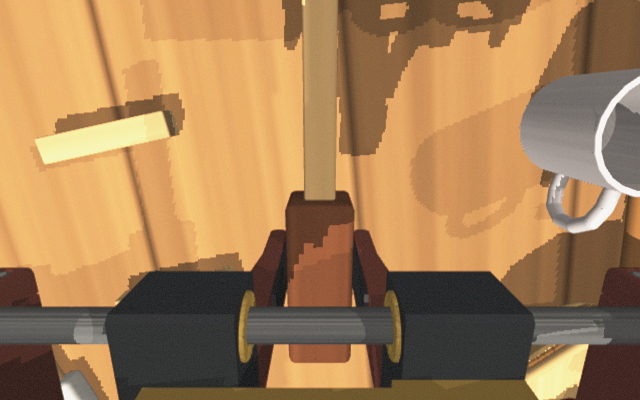

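drive_tool --motion '[[[0.0054,-0.0014,0.02],0,0.25],[[0.0054,-0.0014,0.035],0,0.25],[[0.0054,-0.0014,0.035],0,0.25],[[0.0054,-0.0014,0.035],0,0.25]]'

```text
time_s: 15.98
tcp_pos: [585.5, -183.1, 85.8]
tcp_rot: [-0.005, 0.999, -0.053, 0.002]
wrist_force: [-0.0, -0.8, -2.0]
gripper_width: 0.341
```

Run:
```python
from h import *
for y in (-330,-250,-68): g=G(0,y);to(g[0],g[1],86,-6)
c=cam('scene');cv2.imwrite('pics/s11.png',cv2.resize(c['color'][170:290,200:420],None,fx=3.5,fy=3.5))
```

```text
shift [ 0.0002 -0.0001 -0.0002] turn -0.1 | now [ 585.5 -183.1   85.8] yaw -6.1 j6 -19.0 t 16.0 F [-0.  -0.8 -2. ] w 0.341
 shift [ 0.0001 -0.0801  0.0006] turn -0.1 | now [ 585.5 -183.1   85.8] yaw -6.1 j6 -19.0 t 16.0 F [-0.  -0.8 -2. ] w 0.341
 shift [-2.000e-04 -2.621e-01  2.600e-03] turn -0.1 | now [ 585.5 -183.1   85.8] yaw -6.1 j6 -19.0 t 16.0 F [-0.  -0.8 -2. ] w 0.341
```

View pics/s11.png

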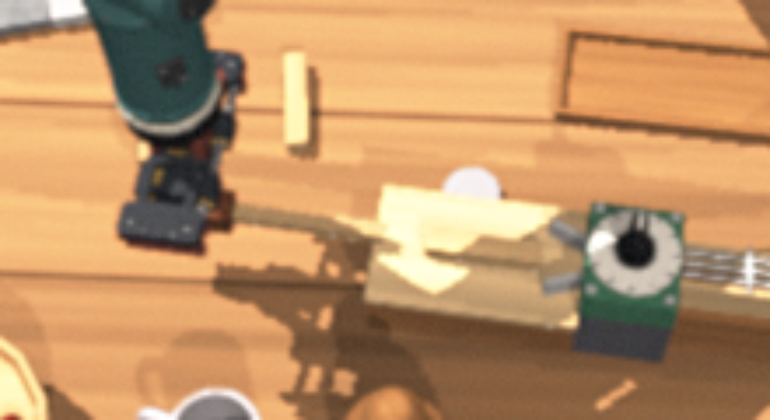

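drive_tool --motion '[[[0,-0.025,0.0002],0,0.25],[[0,-0.045,0.0003],0,0.25],[[0,-0.065,0.0005],0,0.25],[[0,-0.085,0.0007],0,0.25],[[0,-0.105,0.0009],0,0.25],[[0,-0.125,0.001],0,0.25],[[0,-0.125,0.001],0,0.25]]'

```text
time_s: 16.9
tcp_pos: [599.0, -57.1, 86.4]
tcp_rot: [-0.005, 0.999, -0.052, 0.003]
wrist_force: [-0.5, 0.2, -1.0]
gripper_width: 0.339
```

Run:
```python
from h import *
for y in (-66,): g=G(0,y);to(g[0],g[1],86,-6)
c=cam('wrist');save(c,'w12.png')
```

```text
shift [ 0.     -0.1374  0.0019] turn 0.0 | now [599.  -57.1  86.4] yaw -6.0 j6 -7.0 t 16.9 F [-0.5  0.2 -1. ] w 0.339
```

View pics/w12.png

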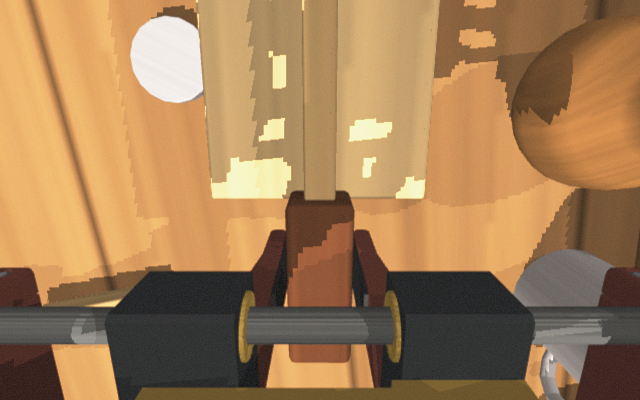

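drive_tool --motion '[[[0,-0.02,0.0003],0,0.25],[[0,-0.04,0.0005],0,0.25],[[0,-0.06,0.0007],0,0.25],[[0,-0.08,0.001],0,0.25],[[0,-0.1,0.0012],0,0.25],[[0,-0.12,0.0015],0,0.25],[[0,-0.137,0.0017],0,0.25],[[0,-0.137,0.0017],0,0.25]]'

```text
time_s: 17.95
tcp_pos: [613.5, 79.5, 86.1]
tcp_rot: [-0.005, 0.999, -0.051, 0.003]
wrist_force: [0.5, 0.2, -1.2]
gripper_width: 0.34
```

Run:
```python
from h import *
for y in (-66,): g=G(0,y);to(g[0],g[1],86,-6)
c=cam('wrist');save(c,'w13.png')
c=cam('scene');cv2.imwrite('pics/s13.png',cv2.resize(c['color'][200:290,290:530],None,fx=3.3,fy=3.3))
```

```text
shift [-0.0002  0.      0.0001] turn 0.1 | now [613.5  79.5  86.1] yaw -5.9 j6 6.0 t 17.9 F [ 0.5  0.2 -1.2] w 0.34
```

View pics/w13.png

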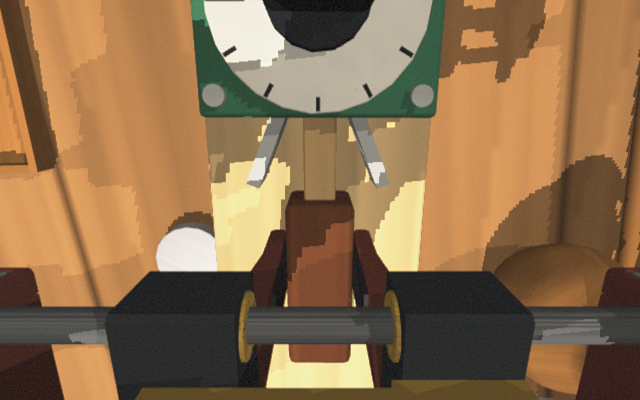

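View pics/s13.png

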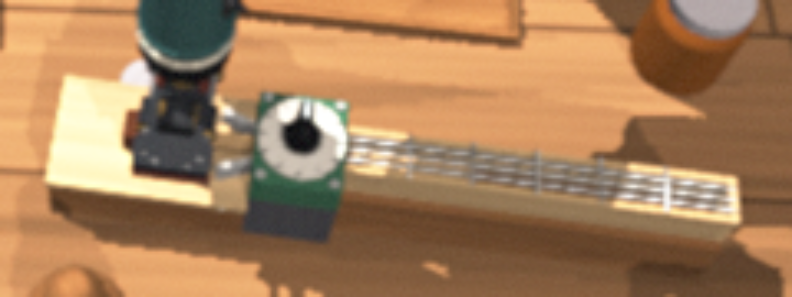

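drive_tool --motion '[[[0,0.03,0],0,0.25],[[0,0.08,-0.001],0,0.25],[[0,0.13,-0.001],0,0.25],[[0,0.19,-0.002],0,0.25],[[0,0.25,-0.002],0,0.25],[[0,0.304,-0.003],0,0.25],[[0,0.304,-0.003],0,0.25],[[0,0.304,-0.003],0,0.25]]'

```text
time_s: 19.05
tcp_pos: [581.1, -224.5, 86.0]
tcp_rot: [-0.005, 0.999, -0.053, 0.002]
wrist_force: [-0.2, 0.4, -2.3]
gripper_width: 0.338
```

Run:
```python
from h import *
for y in (-370,): g=G(0,y);print(g);to(g[0],g[1],11,-6)
c=cam('wrist');save(c,'w14.png')
```

```text
[ 581.52446859 -222.77310129]
 shift [-0.0001 -0.001   0.075 ] turn -0.1 | now [ 581.1 -224.5   86. ] yaw -6.1 j6 -22.0 t 19.1 F [-0.2  0.4 -2.3] w 0.338
```

View pics/w14.png

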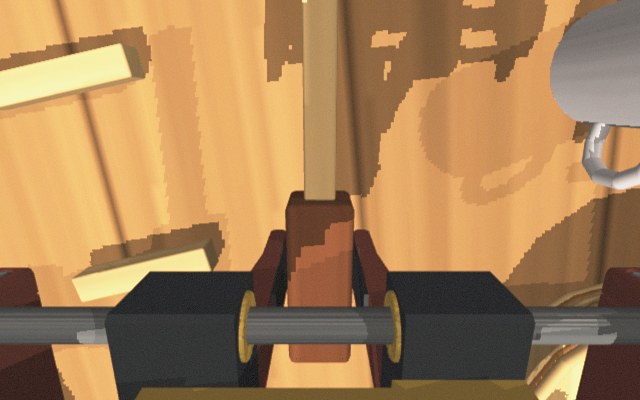

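drive_tool --motion '[[[0,-0.001,0.04],0,0.25],[[0,-0.001,0.065],0,0.25],[[0,-0.001,0.0755],0,0.25],[[0,-0.001,0.0755],0,0.25],[[0,-0.001,0.0755],0,0.6],[[0,-0.001,0.0755],0,0.6],[[0,-0.001,0.0755],0,0.6],[[0,-0.001,0.02],0,0.6],[[0,-0.001,-0.04],0,0.8],[[0,-0.001,-0.09],0,0.8]]'

```text
time_s: 20.35
tcp_pos: [581.2, -223.8, 178.5]
tcp_rot: [-0.005, 0.999, -0.052, 0.003]
wrist_force: [0.7, 0.2, -1.0]
gripper_width: 0.778
```

Run:
```python
from h import *
to(430,-170,250,-83)
```

```text
shift [-0.1556 -0.0384 -0.072 ] turn 77.0 | now [ 581.2 -223.8  178.5] yaw -6.0 j6 -22.0 t 20.4 F [ 0.7  0.2 -1. ] w 0.778
```

drive_tool --motion '[[[-0.03,-0.01,-0.04],10,0.8],[[-0.08,-0.03,-0.07],20,0.8],[[-0.13,-0.04,-0.07],30,0.8],[[-0.18,-0.05,-0.07],40,0.8],[[-0.182,-0.05,-0.07],50,0.8],[[-0.182,-0.05,-0.07],60,0.8],[[-0.182,-0.05,-0.07],70,0.8],[[-0.182,-0.05,-0.07],77,0.8],[[-0.182,-0.05,-0.07],77,0.8]]'

```text
time_s: 21.48
tcp_pos: [404.9, -155.7, 248.2]
tcp_rot: [-0.006, 0.749, -0.662, -0.001]
wrist_force: [-0.7, 0.7, -1.5]
gripper_width: 0.8
```

Run:
```python
from h import *
c=cam('wrist');save(c,'w15.png')
for b in battens(c):
  if b[1][0]>300:print(*b)
to(426,-122.5,40,-83.5)
```

```text
[292. 144.] [ 425.2 -121.9] 98.2 19.5 6.4
[420. 137.] [ 450.3 -259.5] 98.1 18.8 7.0
 shift [-0.0286 -0.0235  0.2086] turn 0.7 | now [ 404.9 -155.7  248.1] yaw -82.8 j6 52.0 t 21.5 F [-0.1 -0.3  0.8] w 0.798
```

View pics/w15.png

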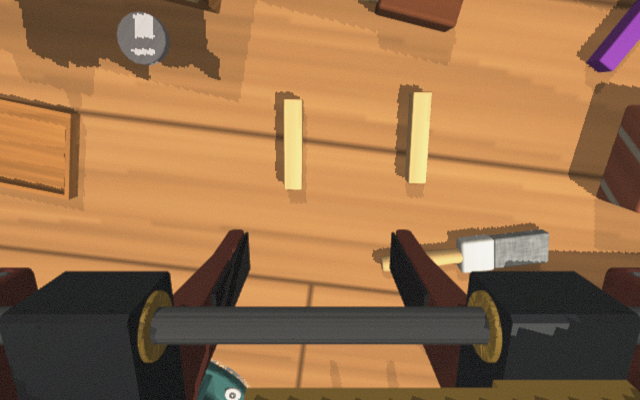

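drive_tool --motion '[[[-0.0286,-0.023,0.05],0.8,0.6],[[-0.0286,-0.023,0.1],0.8,0.6],[[-0.0286,-0.023,0.16],0.8,0.6],[[-0.0286,-0.023,0.208],0.8,0.6],[[-0.0286,-0.023,0.208],0.8,0.6],[[-0.0286,-0.023,0.208],0.8,0.6]]'

```text
time_s: 22.28
tcp_pos: [426.3, -123.0, 41.7]
tcp_rot: [-0.006, 0.746, -0.666, -0.0]
wrist_force: [0.2, 0.3, 0.5]
gripper_width: 0.6
```

Run:
```python
from h import *
to(425.5,-122.2,4.5,-83.6)
```

```text
shift [-0.0006  0.001   0.0372] turn 0.0 | now [ 426.3 -123.    41.7] yaw -83.6 j6 57.0 t 22.3 F [0.2 0.3 0.5] w 0.6
```

drive_tool --motion '[[[-0.0006,0.001,0.02],0,0.6],[[-0.0006,0.001,0.037],0,0.6],[[-0.0006,0.001,0.037],0,0.6],[[-0.0006,0.001,0.037],0,0.1],[[-0.0006,0.001,0.037],0,0.1],[[-0.0006,0.001,0.037],0,0.1],[[-0.0006,0.001,0.037],0,0.1],[[-0.0006,0.001,0.037],0,0.1]]' --newtons 30

```text
time_s: 23.28
tcp_pos: [425.8, -122.3, 5.0]
tcp_rot: [-0.006, 0.746, -0.666, 0.0]
wrist_force: [-0.8, 0.9, 6.3]
gripper_width: 0.225
```

Run:
```python
from h import *
g=G(0,-85)
to(g[0],g[1],200,-6)
```

```text
shift [-0.1625 -0.2066 -0.1919] turn -77.6 | now [ 425.8 -122.3    5. ] yaw -83.6 j6 57.0 t 23.3 F [-0.8  0.9  6.3] w 0.225
```

drive_tool --motion '[[[0,0,-0.06],0,0.1],[[0,0,-0.12],-10,0.1],[[-0.03,-0.04,-0.17],-20,0.1],[[-0.065,-0.08,-0.192],-30,0.1],[[-0.1,-0.12,-0.192],-40,0.1],[[-0.135,-0.165,-0.192],-50,0.1],[[-0.1625,-0.2066,-0.192],-60,0.1],[[-0.1625,-0.2066,-0.192],-70,0.1],[[-0.1625,-0.2066,-0.192],-77.6,0.1],[[-0.1625,-0.2066,-0.192],-77.6,0.1]]'

```text
time_s: 24.52
tcp_pos: [610.9, 60.8, 199.5]
tcp_rot: [-0.004, 0.999, -0.053, 0.003]
wrist_force: [-0.5, 0.3, -0.2]
gripper_width: 0.225
```

Run:
```python
from h import *
g=G(0,-85)
to(g[0],g[1],80,-6)
c=cam('wrist');save(c,'w16.png')
```

```text
shift [-0.0003  0.0012  0.1195] turn -0.0 | now [610.9  60.8 199.5] yaw -6.0 j6 5.0 t 24.5 F [-0.5  0.3 -0.2] w 0.225
```

View pics/w16.png

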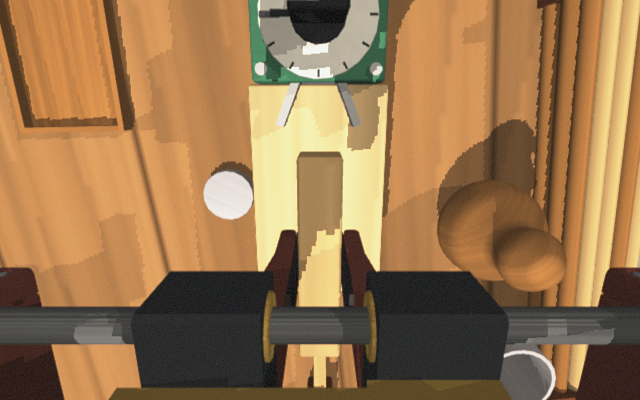

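The batten is held in line with the guides, so I'll lower and release it.

drive_tool --motion '[[[0,0.001,0.05],0,0.1],[[0,0.001,0.1],0,0.1],[[0,0.001,0.1195],0,0.1],[[0,0.001,0.1195],0,0.1],[[0,0.001,0.1195],0,0.5],[[0,0.001,0.1195],0,0.5],[[0,0.001,0.1195],0,0.5],[[0,0.001,0.07],0,0.5],[[0,0.001,0.01],0,0.5],[[0,0.001,-0.03],0,0.7]]'

```text
time_s: 25.82
tcp_pos: [611.6, 59.4, 232.9]
tcp_rot: [-0.004, 0.999, -0.054, 0.005]
wrist_force: [-1.0, -0.7, 1.0]
gripper_width: 0.577
```

Run:
```python
from h import *
c=cam('wrist');save(c,'w17.png')
g=G(0,-390)
to(g[0],g[1],250,-6)
```

```text
shift [-0.002   0.3039 -0.015 ] turn -0.2 | now [614.2  59.4 238.1] yaw -6.2 j6 5.0 t 25.9 F [1.7 0.6 2.9] w 0.618
```

View pics/w17.png

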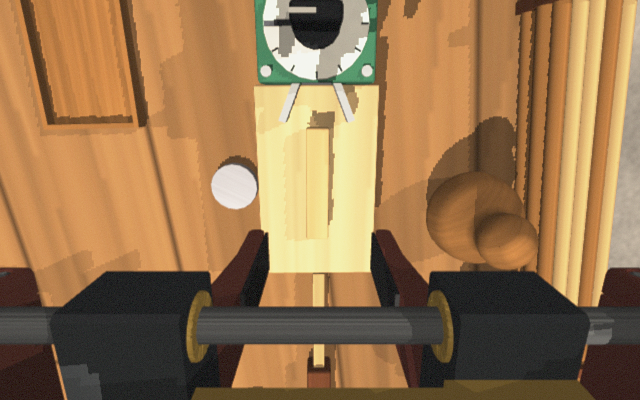

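drive_tool --motion '[[[-0.002,0.304,-0.015],0,0.6],[[-0.002,0.304,-0.015],0,0.6],[[-0.002,0.304,-0.015],0,0.6],[[-0.002,0.304,-0.015],0,0.6],[[-0.002,0.304,-0.015],0,0.6],[[-0.002,0.304,-0.015],0,0.6],[[-0.002,0.304,-0.015],0,0.6]]'

```text
time_s: 26.75
tcp_pos: [579.1, -242.3, 249.8]
tcp_rot: [-0.005, 0.998, -0.054, 0.009]
wrist_force: [-0.0, 0.9, -0.3]
gripper_width: 0.601
```

```bash
cat >> h.py <<'E'
def stick(c,z0=0):
    "dark handle blob -> handle centre on its top plane"
    hsv=cv2.cvtColor(c['color'],cv2.COLOR_BGR2HSV)
    m=cv2.inRange(hsv,(3,110,60),(12,210,150))
    m=cv2.morphologyEx(m,cv2.MORPH_OPEN,np.ones((5,5),np.uint8))
    for k in cv2.findContours(m,cv2.RETR_EXTERNAL,cv2.CHAIN_APPROX_NONE)[0]:
        if cv2.contourArea(k)<800: continue
        r=cv2.minAreaRect(k);w=[onz(c,*p,30+z0)[:2] for p in cv2.boxPoints(r)]
        print('handle?',np.round(r[0]),np.mean(w,0).round(1),[round(float(np.linalg.norm(w[i]-w[i+1])),1) for i in (0,1)])
    for b in battens(c,z=22+z0):
        if b[3]<17 and b[2]>70 : print('shaft?',*b)
E
python3 - <<'E'
from h import *
c=cam('wrist');save(c,'w18.png')
stick(c)
g=G(0,-370)
to(g[0],g[1],10,-6)
E
```

```text
handle? [269. 365.] [ 492.4 -489.9] [58.5, 67.6]
shaft? [ 89. 232.] [ 308.5 -291. ] 95.8 16.5 104.1
shaft? [628. 160.] [ 932.  -275.2] 129.4 13.9 89.9
shaft? [316.  58.] [ 592.4 -130.6] 114.1 12.0 83.5
 shift [-0.0037 -0.0164  0.2399] turn -0.1 | now [ 579.2 -241.6  249.8] yaw -6.1 j6 -24.0 t 26.8 F [ 0.9 -0.1 -0.2] w 0.601
```

View pics/w18.png

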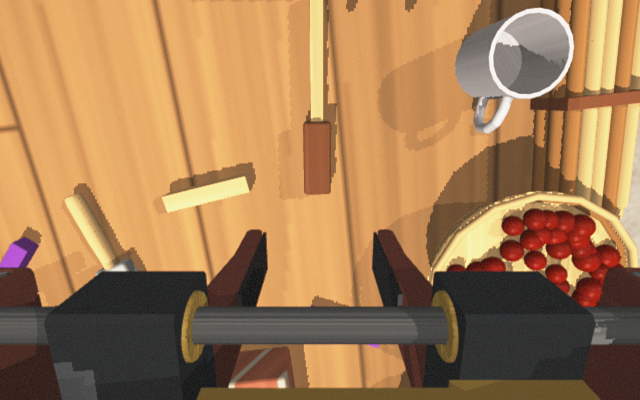

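Run:
```python
from h import *
c=cam('wrist')
m=(onz(c,317,122,30)+onz(c,317,193,30))/2;print(m)
g=m[:2]+10*np.array([.105,.9945]);print(g,gauge(g))
to(g[0],g[1],10,-6)
```

```text
[ 582.45784295 -230.39884808   30.        ]
[ 583.50784295 -220.45384808] [   1.73008125 -367.48613283]
 shift [-0.002  -0.0185  0.24  ] turn -0.1 | now [ 579.3 -241.2  249.8] yaw -6.1 j6 -24.0 t 26.9 F [-0.5  0.1  0.7] w 0.6
```

drive_tool --motion '[[[-0.003,-0.018,0.06],0,0.6],[[-0.003,-0.018,0.12],0,0.6],[[-0.003,-0.018,0.18],0,0.6],[[-0.003,-0.018,0.22],0,0.6],[[-0.003,-0.018,0.24],0,0.6],[[-0.003,-0.018,0.24],0,0.6],[[-0.003,-0.018,0.24],0,0.25],[[-0.003,-0.018,0.24],0,0.25],[[-0.003,-0.018,0.24],0,0.25],[[-0.003,-0.018,0.24],0,0.25]]' --newtons 45

```text
time_s: 28.1
tcp_pos: [583.3, -221.1, 11.3]
tcp_rot: [-0.005, 0.999, -0.053, 0.01]
wrist_force: [-0.2, 0.4, 6.6]
gripper_width: 0.337
```

Run:
```python
from h import *
g=G(0,-370)
to(g[0],g[1],87,-6)
```

```text
shift [-0.0002  0.0011 -0.0757] turn -0.1 | now [ 583.3 -221.1   11.3] yaw -6.1 j6 -22.0 t 28.1 F [-0.2  0.4  6.6] w 0.337
```

drive_tool --motion '[[[0,0.001,-0.04],0,0.25],[[0,0.001,-0.077],0,0.25],[[0,0.001,-0.077],0,0.25],[[0,0.001,-0.077],0,0.25]]'

```text
time_s: 28.6
tcp_pos: [581.1, -222.6, 87.8]
tcp_rot: [-0.005, 0.999, -0.053, 0.009]
wrist_force: [-0.5, -0.2, -0.6]
gripper_width: 0.335
```

Run:
```python
from h import *
for y in (-190,-66):
  g=G(0,y);to(g[0],g[1],88,-6)
c=cam('wrist');save(c,'w19.png')
c=cam('scene');cv2.imwrite('pics/s19.png',cv2.resize(c['color'][170:290,200:420],None,fx=3.5,fy=3.5))
```

```text
shift [ 1.000e-04 -1.798e-01  1.700e-03] turn -0.1 | now [ 581.1 -222.6   87.8] yaw -6.1 j6 -22.0 t 28.6 F [-0.5 -0.2 -0.6] w 0.335
 shift [-1.000e-04 -3.038e-01  3.000e-03] turn -0.1 | now [ 581.1 -222.6   87.8] yaw -6.1 j6 -22.0 t 28.6 F [-0.5 -0.2 -0.6] w 0.335
```

View pics/w19.png

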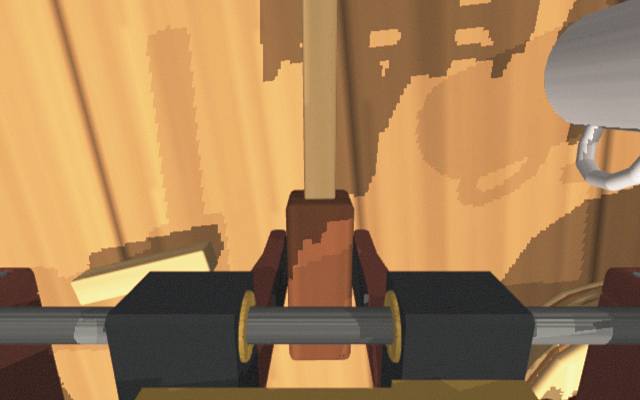

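View pics/s19.png

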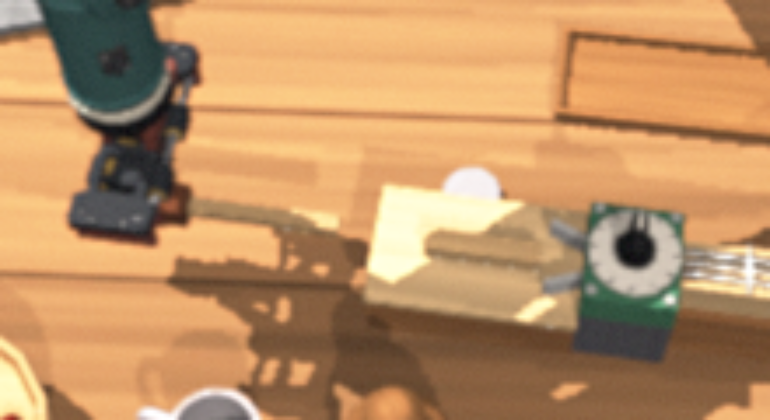

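drive_tool --motion '[[[0,-0.04,0.0003],0,0.25],[[0,-0.07,0.0006],0,0.25],[[0,-0.09,0.0008],0,0.25],[[0,-0.11,0.001],0,0.25],[[0,-0.13,0.0012],0,0.25],[[0,-0.15,0.0014],0,0.25],[[0,-0.165,0.0015],0,0.25],[[0,-0.165,0.0015],0,0.25]]'

```text
time_s: 29.7
tcp_pos: [598.2, -56.9, 87.3]
tcp_rot: [-0.005, 0.999, -0.052, 0.008]
wrist_force: [0.8, -0.3, -1.0]
gripper_width: 0.338
```

Run:
```python
from h import *
for y in (-66,): g=G(0,y);to(g[0],g[1],88,-6)
c=cam('scene');cv2.imwrite('pics/s20.png',cv2.resize(c['color'][170:290,200:420],None,fx=3.5,fy=3.5))
```

```text
shift [ 0.0008 -0.1373  0.0009] turn -0.0 | now [598.2 -56.9  87.3] yaw -6.0 j6 -7.0 t 29.7 F [ 0.8 -0.3 -1. ] w 0.338
```

View pics/s20.png

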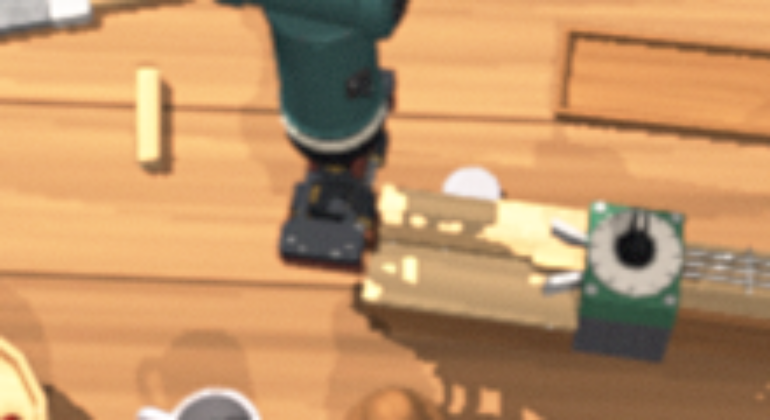

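drive_tool --motion '[[[0.0005,-0.02,0.0001],0,0.25],[[0.0005,-0.04,0.0002],0,0.25],[[0.0005,-0.06,0.0003],0,0.25],[[0.0005,-0.08,0.0004],0,0.25],[[0.0005,-0.1,0.0005],0,0.25],[[0.0005,-0.12,0.0006],0,0.25],[[0.0005,-0.138,0.0007],0,0.25],[[0.0005,-0.138,0.0007],0,0.25]]'

```text
time_s: 30.75
tcp_pos: [613.3, 81.0, 88.1]
tcp_rot: [-0.005, 0.999, -0.052, 0.008]
wrist_force: [-0.3, -0.3, -0.5]
gripper_width: 0.34
```

Run:
```python
from h import *
for y in (-66,): g=G(0,y);to(g[0],g[1],88,-6)
c=cam('wrist');save(c,'w21.png')
c=cam('scene');cv2.imwrite('pics/s21.png',cv2.resize(c['color'][200:290,290:530],None,fx=3.3,fy=3.3))
```

```text
shift [0.0001 0.0014 0.0001] turn 0.1 | now [613.3  81.   88.1] yaw -5.9 j6 6.0 t 30.8 F [-0.3 -0.3 -0.5] w 0.34
```

View pics/w21.png

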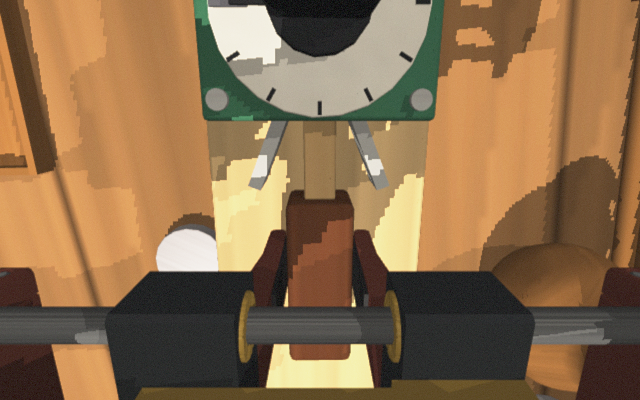

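View pics/s21.png

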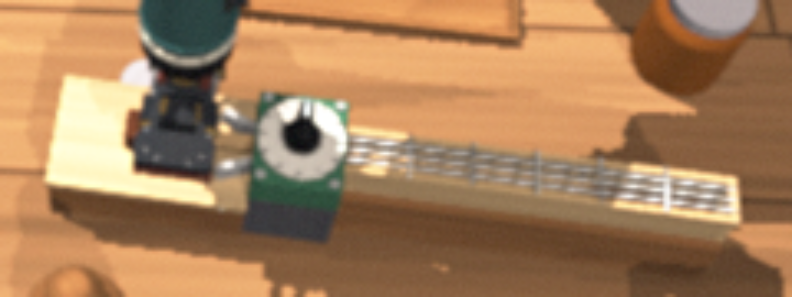

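drive_tool --motion '[[[0,0.03,0],0,0.25],[[0,0.08,-0.001],0,0.25],[[0,0.13,-0.001],0,0.25],[[0,0.19,-0.002],0,0.25],[[0,0.25,-0.002],0,0.25],[[0,0.3055,-0.003],0,0.25],[[0,0.3055,-0.003],0,0.25],[[0,0.3055,-0.003],0,0.25]]'

```text
time_s: 31.85
tcp_pos: [580.5, -224.6, 87.6]
tcp_rot: [-0.005, 0.999, -0.053, 0.008]
wrist_force: [0.4, 0.1, -2.3]
gripper_width: 0.336
```

Run:
```python
from h import *
for y in (-370,): g=G(0,y);print(g);to(g[0],g[1],12,-6)
c=cam('wrist');save(c,'w22.png')
c=cam('scene');cv2.imwrite('pics/s22.png',cv2.resize(c['color'][150:290,190:420],None,fx=3.4,fy=3.4))
```

```text
[ 581.52446859 -222.77310129]
 shift [-0.0004 -0.001   0.0756] turn -0.1 | now [ 580.5 -224.6   87.6] yaw -6.1 j6 -23.0 t 31.9 F [ 0.4  0.1 -2.3] w 0.336
```

View pics/s22.png

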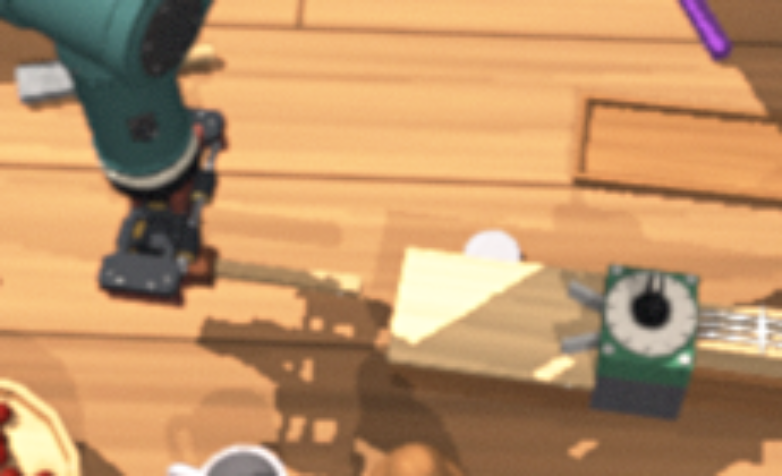

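drive_tool --motion '[[[0,-0.001,0.04],0,0.25],[[0,-0.001,0.065],0,0.25],[[0,-0.001,0.0762],0,0.25],[[0,-0.001,0.0762],0,0.25],[[0,-0.001,0.0762],0,0.6],[[0,-0.001,0.0762],0,0.6],[[0,-0.001,0.0762],0,0.6],[[0,-0.001,0.02],0,0.6],[[0,-0.001,-0.04],0,0.8],[[0,-0.001,-0.1],0,0.8]]'

```text
time_s: 33.2
tcp_pos: [579.0, -223.1, 189.4]
tcp_rot: [-0.005, 0.999, -0.052, 0.008]
wrist_force: [1.0, -1.0, -0.5]
gripper_width: 0.782
```

Run:
```python
from h import *
to(415,-250,250,-83)
```

```text
shift [-0.1594  0.0431 -0.0635] turn 77.0 | now [ 579.  -223.1  189.4] yaw -6.0 j6 -22.0 t 33.2 F [ 1.  -1.  -0.5] w 0.782
```

drive_tool --motion '[[[-0.04,0.01,-0.04],10,0.8],[[-0.08,0.02,-0.063],20,0.8],[[-0.12,0.03,-0.063],30,0.8],[[-0.159,0.043,-0.063],40,0.8],[[-0.159,0.043,-0.063],50,0.8],[[-0.159,0.043,-0.063],60,0.8],[[-0.159,0.043,-0.063],70,0.8],[[-0.159,0.043,-0.063],77,0.8],[[-0.159,0.043,-0.063],77,0.8]]'

```text
time_s: 34.33
tcp_pos: [415.3, -250.0, 249.7]
tcp_rot: [-0.009, 0.749, -0.662, 0.003]
wrist_force: [0.1, -0.1, 0.5]
gripper_width: 0.798
```

Run:
```python
from h import *
c=cam('wrist');save(c,'w23.png')
for b in battens(c):
  if b[1][0]>300:print(*b)
to(450.3,-259.5,40,-82.8)
```

```text
[344. 263.] [ 305.4 -292.4] 94.8 13.5 103.7
[334. 138.] [ 450.  -260.1] 97.6 19.4 8.1
 shift [ 0.0155 -0.0299  0.2101] turn -0.0 | now [ 415.3 -249.9  249.6] yaw -82.8 j6 42.0 t 34.4 F [ 0.4 -0.3 -0.2] w 0.805
```

View pics/w23.png

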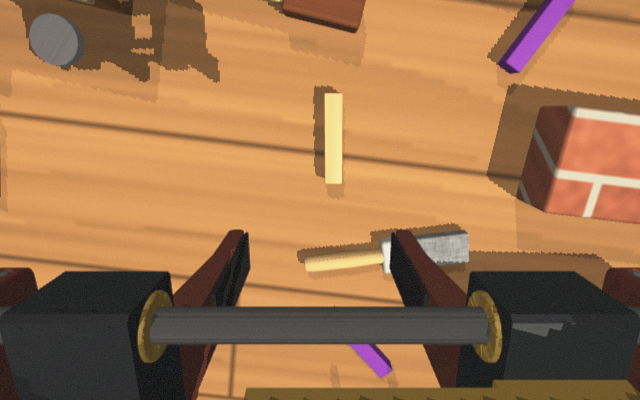

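drive_tool --motion '[[[0.0155,-0.03,0.05],0.2,0.6],[[0.0155,-0.03,0.1],0.2,0.6],[[0.0155,-0.03,0.16],0.2,0.6],[[0.0155,-0.03,0.21],0.2,0.6],[[0.0155,-0.03,0.21],0.2,0.6],[[0.0155,-0.03,0.21],0.2,0.6]]'

```text
time_s: 35.12
tcp_pos: [451.3, -260.2, 41.4]
tcp_rot: [-0.009, 0.749, -0.662, 0.004]
wrist_force: [-0.1, -0.2, 1.5]
gripper_width: 0.604
```

Run:
```python
from h import *
to(450.2,-259.8,5,-82.6)
```

```text
shift [-0.0003  0.0017  0.0364] turn -0.4 | now [ 451.3 -260.2   41.4] yaw -83.0 j6 44.0 t 35.1 F [-0.1 -0.2  1.5] w 0.604
```

drive_tool --motion '[[[0,0.001,0.02],0,0.6],[[0,0.001,0.0365],0,0.6],[[0,0.001,0.0365],0,0.6],[[0,0.001,0.0365],0,0.1],[[0,0.001,0.0365],0,0.1],[[0,0.001,0.0365],0,0.1],[[0,0.001,0.0365],0,0.1],[[0,0.001,0.0365],0,0.1]]' --newtons 30

```text
time_s: 36.12
tcp_pos: [451.1, -260.1, 5.2]
tcp_rot: [-0.009, 0.749, -0.662, 0.004]
wrist_force: [-0.8, 1.1, 6.3]
gripper_width: 0.225
```

Run:
```python
from h import *
g=G(0,-85)
to(g[0],g[1],200,-6)
```

```text
shift [-0.2999 -0.2019 -0.1891] turn -77.0 | now [ 451.1 -260.1    5.2] yaw -83.0 j6 43.0 t 36.1 F [-0.8  1.1  6.3] w 0.225
```

drive_tool --motion '[[[0,0,-0.06],0,0.1],[[0,0,-0.12],-10,0.1],[[-0.05,-0.03,-0.16],-20,0.1],[[-0.1,-0.065,-0.189],-30,0.1],[[-0.15,-0.1,-0.189],-40,0.1],[[-0.2,-0.135,-0.189],-50,0.1],[[-0.25,-0.17,-0.189],-60,0.1],[[-0.3,-0.202,-0.189],-70,0.1],[[-0.3,-0.202,-0.189],-77,0.1],[[-0.3,-0.202,-0.189],-77,0.1]]'

```text
time_s: 37.38
tcp_pos: [611.1, 61.6, 199.3]
tcp_rot: [-0.005, 0.999, -0.052, 0.008]
wrist_force: [0.2, 0.7, -1.0]
gripper_width: 0.227
```

Run:
```python
from h import *
g=G(0,-85)
to(g[0],g[1],80,-6)
c=cam('wrist');save(c,'w24.png')
```

```text
shift [-0.0016  0.0021  0.1193] turn 0.1 | now [611.1  61.6 199.3] yaw -5.9 j6 5.0 t 37.4 F [ 0.2  0.7 -1. ] w 0.227
```

View pics/w24.png

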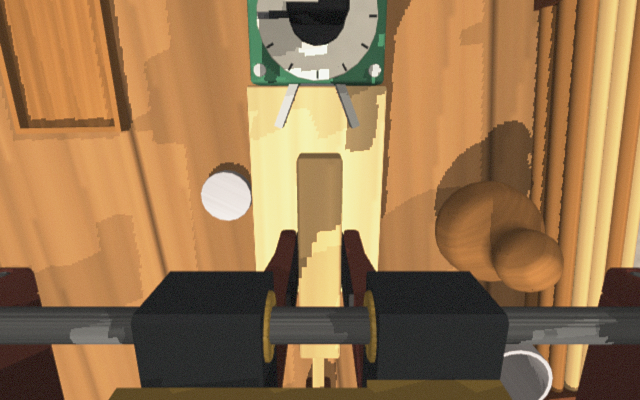

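drive_tool --motion '[[[-0.0015,0.002,0.05],0,0.1],[[-0.0015,0.002,0.1],0,0.1],[[-0.0015,0.002,0.119],0,0.1],[[-0.0015,0.002,0.119],0,0.1],[[-0.0015,0.002,0.119],0,0.5],[[-0.0015,0.002,0.119],0,0.5],[[-0.0015,0.002,0.119],0,0.5],[[-0.0015,0.002,0.07],0,0.5],[[-0.0015,0.002,0.01],0,0.5],[[-0.0015,0.002,-0.03],0,0.7]]'

```text
time_s: 38.67
tcp_pos: [609.5, 58.7, 232.5]
tcp_rot: [-0.005, 0.999, -0.053, 0.01]
wrist_force: [0.2, 0.3, -0.9]
gripper_width: 0.579
```

Run:
```python
from h import *
c=cam('wrist');save(c,'w25.png')
g=G(0,-390)
to(g[0],g[1],250,-6)
```

```text
shift [-3.00e-04  3.03e-01 -1.56e-02] turn -0.1 | now [612.1  58.8 237.7] yaw -6.1 j6 5.0 t 38.7 F [1.3 0.5 3.6] w 0.623
```

View pics/w25.png

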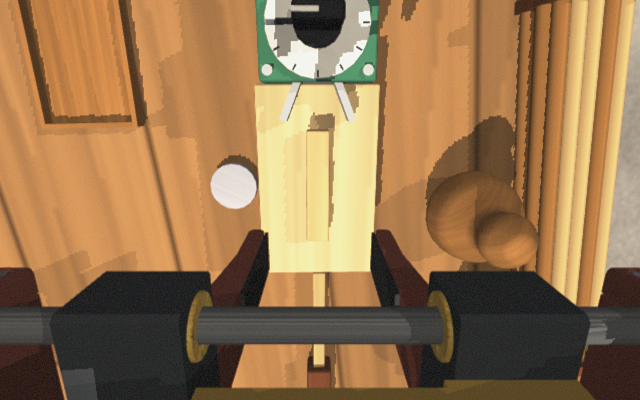

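drive_tool --motion '[[[-0.001,0.303,-0.015],0,0.6],[[-0.001,0.303,-0.015],0,0.6],[[-0.001,0.303,-0.015],0,0.6],[[-0.001,0.303,-0.015],0,0.6],[[-0.001,0.303,-0.015],0,0.6],[[-0.001,0.303,-0.015],0,0.6],[[-0.001,0.303,-0.015],0,0.6]]'

```text
time_s: 39.6
tcp_pos: [578.4, -242.1, 249.1]
tcp_rot: [-0.005, 0.998, -0.053, 0.013]
wrist_force: [-0.5, -0.1, -0.3]
gripper_width: 0.599
```

Run:
```python
from h import *
c=cam('wrist');save(c,'w26.png')
stick(c)
g=G(0,-370)
to(g[0],g[1],11,-6)
```

```text
handle? [264. 365.] [ 487.3 -488.7] [65.6, 46.3]
shaft? [ 85. 234.] [ 307.8 -291.1] 94.9 16.9 102.6
shaft? [187. 230.] [ 424.8 -300.5] 99.1 12.4 92.2
shaft? [624. 160.] [ 932.1 -274.9] 130.2 13.8 90.0
shaft? [634.  38.] [ 927.2 -144. ] 76.6 11.0 97.4
shaft? [315.  58.] [ 592.7 -130.4] 114.1 13.0 84.0
 shift [-0.0052 -0.016   0.2383] turn -0.1 | now [ 578.6 -241.4  249.1] yaw -6.1 j6 -24.0 t 39.6 F [-0.1  0.8 -0. ] w 0.599
```

View pics/w26.png

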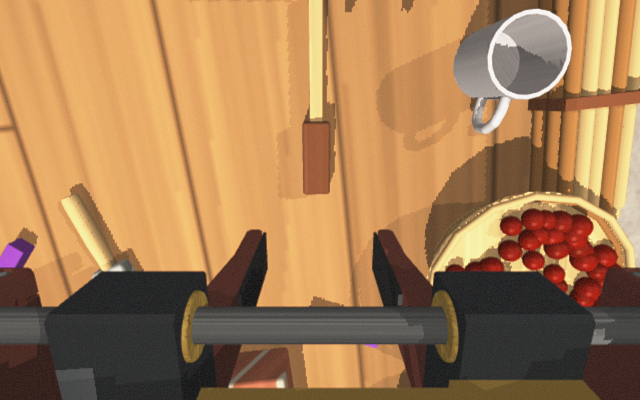

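drive_tool --motion '[[[-0.0045,-0.017,0.06],0,0.6],[[-0.0045,-0.017,0.12],0,0.6],[[-0.0045,-0.017,0.18],0,0.6],[[-0.0045,-0.017,0.22],0,0.6],[[-0.0045,-0.017,0.238],0,0.6],[[-0.0045,-0.017,0.238],0,0.6],[[-0.0045,-0.017,0.238],0,0.25],[[-0.0045,-0.017,0.238],0,0.25],[[-0.0045,-0.017,0.238],0,0.25],[[-0.0045,-0.017,0.238],0,0.25]]' --newtons 45

```text
time_s: 40.9
tcp_pos: [583.2, -222.4, 12.9]
tcp_rot: [-0.005, 0.998, -0.053, 0.014]
wrist_force: [0.1, 1.5, 6.5]
gripper_width: 0.34
```

Run:
```python
from h import *
g=G(0,-370)
to(g[0],g[1],88.5,-6)
```

```text
shift [ 0.0005 -0.0003 -0.0756] turn -0.1 | now [ 583.2 -222.4   12.9] yaw -6.1 j6 -23.0 t 40.9 F [0.1 1.5 6.5] w 0.34
```

drive_tool --motion '[[[0.0005,0,-0.04],0,0.25],[[0.0005,0,-0.0768],0,0.25],[[0.0005,0,-0.0768],0,0.25],[[0.0005,0,-0.0768],0,0.25]]'

```text
time_s: 41.4
tcp_pos: [580.9, -222.9, 89.2]
tcp_rot: [-0.005, 0.998, -0.053, 0.014]
wrist_force: [-0.2, 0.4, -1.2]
gripper_width: 0.341
```

Run:
```python
from h import *
for y in (-205,-66):
  g=G(0,y);to(g[0],g[1],89.5,-6)
c=cam('wrist');save(c,'w27.png')
```

```text
shift [ 0.0004 -0.1652  0.0016] turn -0.1 | now [ 580.9 -222.9   89.2] yaw -6.1 j6 -23.0 t 41.4 F [-0.2  0.4 -1.2] w 0.341
 shift [ 2.000e-04 -3.042e-01  3.100e-03] turn -0.1 | now [ 580.9 -222.9   89.2] yaw -6.1 j6 -23.0 t 41.4 F [-0.2  0.4 -1.2] w 0.341
```

View pics/w27.png

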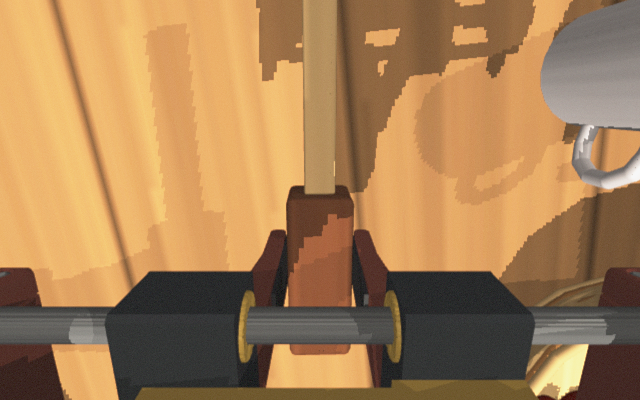

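drive_tool --motion '[[[0.0003,-0.04,0.0003],0,0.25],[[0.0003,-0.07,0.0006],0,0.25],[[0.0003,-0.09,0.0008],0,0.25],[[0.0003,-0.11,0.001],0,0.25],[[0.0003,-0.13,0.0012],0,0.25],[[0.0003,-0.15,0.0014],0,0.25],[[0.0003,-0.165,0.0015],0,0.25],[[0.0003,-0.165,0.0015],0,0.25]]'

```text
time_s: 42.45
tcp_pos: [598.3, -57.4, 89.1]
tcp_rot: [-0.005, 0.999, -0.052, 0.013]
wrist_force: [0.0, 0.1, -0.9]
gripper_width: 0.342
```

Run:
```python
from h import *
for y in (-66,): g=G(0,y);to(g[0],g[1],89.2,-6)
c=cam('scene');cv2.imwrite('pics/s28.png',cv2.resize(c['color'][170:290,200:420],None,fx=3.5,fy=3.5))
```

```text
shift [ 0.0006 -0.1378  0.0015] turn 0.0 | now [598.3 -57.4  89.1] yaw -6.0 j6 -7.0 t 42.5 F [ 0.   0.1 -0.9] w 0.342
```

View pics/s28.png

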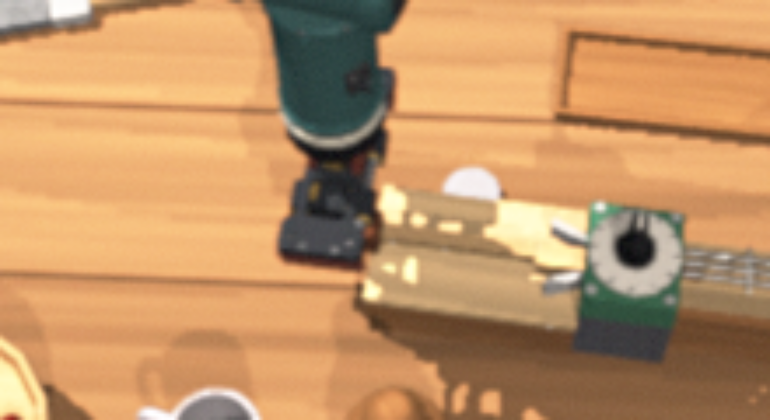

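drive_tool --motion '[[[0.0006,-0.02,0.0002],0,0.25],[[0.0006,-0.04,0.0004],0,0.25],[[0.0006,-0.06,0.0006],0,0.25],[[0.0006,-0.08,0.0008],0,0.25],[[0.0006,-0.1,0.001],0,0.25],[[0.0006,-0.12,0.0012],0,0.25],[[0.0006,-0.138,0.0013],0,0.25],[[0.0006,-0.138,0.0013],0,0.25]]'

```text
time_s: 43.5
tcp_pos: [613.5, 80.6, 89.4]
tcp_rot: [-0.005, 0.999, -0.051, 0.014]
wrist_force: [0.5, 0.3, -0.7]
gripper_width: 0.336
```

Run:
```python
from h import *
for y in (-66,): g=G(0,y);to(g[0],g[1],89,-6)
c=cam('wrist');save(c,'w29.png')
```

```text
shift [-0.0002  0.001   0.0004] turn 0.1 | now [613.5  80.6  89.4] yaw -5.9 j6 6.0 t 43.5 F [ 0.5  0.3 -0.7] w 0.336
```

View pics/w29.png

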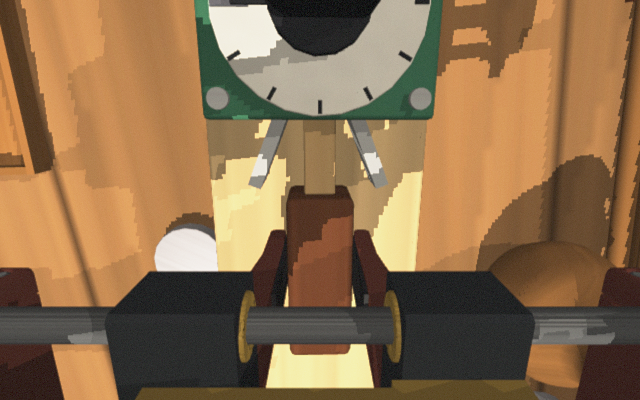

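Run:
```python
from h import *
import pickle
c=pickle.load(open('w2.pkl','rb'));print([onz(c,*p,16).round(0)[:2].tolist() for p in [(131,178),(112,240),(319,260),(296,306)]])
c=pickle.load(open('w5.pkl','rb'));print([onz(c,*p,16).round(0)[:2].tolist() for p in [(178,228),(376,223),(374,288)]])
for y in (-250,): g=G(0,y);to(g[0],g[1],89,-6)
```

```text
[[460.0, 413.0], [360.0, 419.0], [434.0, 127.0], [350.0, 133.0]]
[[459.0, 412.0], [437.0, 125.0], [332.0, 135.0]]
 shift [-0.0003  0.1841 -0.0017] turn 0.1 | now [613.4  79.7  89.4] yaw -5.9 j6 6.0 t 43.5 F [ 0.9  0.2 -1.5] w 0.342
```

drive_tool --motion '[[[0,0.03,0],0,0.25],[[0,0.08,-0.001],0,0.25],[[0,0.13,-0.001],0,0.25],[[0,0.184,-0.002],0,0.25],[[0,0.184,-0.002],0,0.25],[[0,0.184,-0.05],0,0.25],[[0,0.184,-0.1],0,0.25],[[0,0.184,-0.13],0,0.25],[[0,0.184,-0.13],0,0.25]]'

```text
time_s: 44.68
tcp_pos: [592.5, -104.5, 219.8]
tcp_rot: [-0.004, 0.999, -0.052, 0.016]
wrist_force: [-0.2, -0.1, -2.4]
gripper_width: 0.339
```

Run:
```python
from h import *
to(392.6,217,180,-4.6)
c=cam('scene');cv2.imwrite('pics/s30.png',cv2.resize(c['color'][160:290,290:520],None,fx=3.4,fy=3.4,interpolation=cv2.INTER_CUBIC))
```

```text
shift [-0.2332 -0.2988  0.0355] turn -1.3 | now [ 592.5 -104.5  219.8] yaw -5.9 j6 -12.0 t 44.7 F [-0.2 -0.1 -2.4] w 0.339
```

View pics/s30.png

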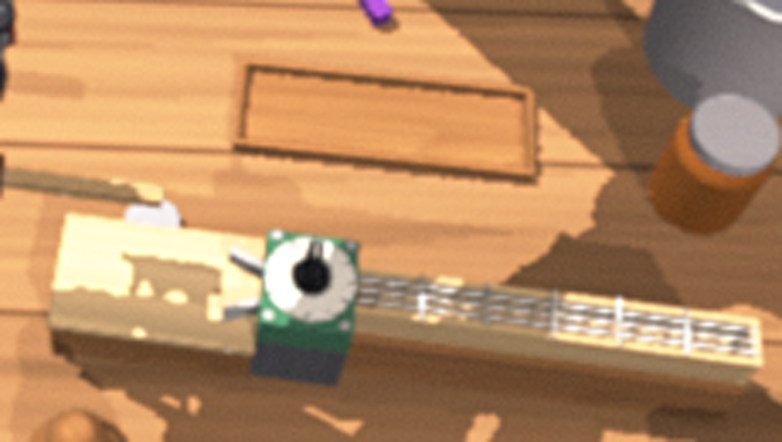

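drive_tool --motion '[[[-0.04,-0.05,0],-1.3,0.25],[[-0.08,-0.1,0],-1.3,0.25],[[-0.12,-0.15,0],-1.3,0.25],[[-0.16,-0.2,0],-1.3,0.25],[[-0.2,-0.25,0],-1.3,0.25],[[-0.233,-0.299,0.01],-1.3,0.25],[[-0.233,-0.299,0.035],-1.3,0.25],[[-0.233,-0.299,0.035],-1.3,0.25],[[-0.233,-0.299,0.035],-1.3,0.25]]'

```text
time_s: 45.85
tcp_pos: [391.1, 217.0, 179.0]
tcp_rot: [-0.004, 0.999, -0.041, 0.014]
wrist_force: [0.2, -0.3, -1.4]
gripper_width: 0.335
```

Run:
```python
from h import *
to(392.6,217,100,-4.6);to(392.6,217,19,-4.6)
c=cam('wrist');save(c,'w31.png')
```

```text
shift [-0.0007  0.0006  0.079 ] turn -0.1 | now [391.1 217.  179. ] yaw -4.7 j6 25.0 t 45.9 F [ 0.2 -0.3 -1.4] w 0.335
 shift [-0.0029  0.0014  0.16  ] turn -0.1 | now [391.1 217.  179. ] yaw -4.7 j6 25.0 t 45.9 F [ 0.2 -0.3 -1.4] w 0.335
```

View pics/w31.png

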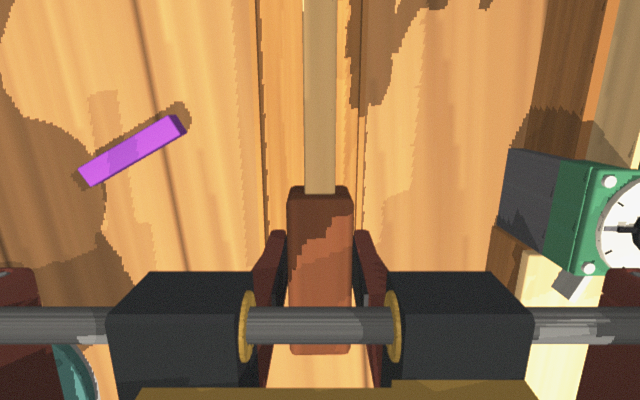

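Run:
```python
from h import *
c=cam('wrist')
a=c['color'][60:260,220:420];cv2.imwrite('pics/w31z.png',cv2.resize(a,None,fx=3,fy=3))
for p in [(262,100),(362,100)]: print(onz(c,*p,16))
```

```text
[352.38645911 293.14935918  16.        ]
[441.42599056 285.94144909  16.        ]
```

View pics/w31z.png

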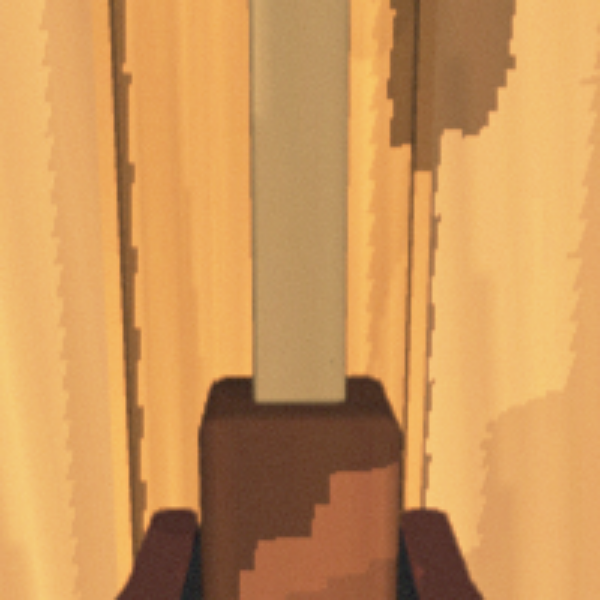

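drive_tool --motion '[[[-0.002,0.0005,0.05],0,0.25],[[-0.004,0.001,0.1],0,0.25],[[-0.005,0.0014,0.14],0,0.25],[[-0.005,0.0014,0.16],0,0.25],[[-0.005,0.0014,0.16],0,0.25],[[-0.005,0.0014,0.16],0,0.25]]'

```text
time_s: 46.7
tcp_pos: [392.9, 217.2, 20.5]
tcp_rot: [-0.005, 0.999, -0.042, 0.015]
wrist_force: [0.6, -0.2, -0.7]
gripper_width: 0.339
```

Run:
```python
from h import *
to(390.5,217,18,-4.6)
```

```text
shift [-0.0024  0.0004  0.0024] turn -0.2 | now [392.9 217.2  20.5] yaw -4.8 j6 25.0 t 46.7 F [ 0.6 -0.2 -0.7] w 0.339
```

drive_tool --motion '[[[-0.002,0,0.003],0,0.25],[[-0.002,0,0.003],0,0.25],[[-0.002,0,0.003],0,0.25],[[-0.002,0,0.003],0,0.5],[[-0.002,0,0.003],0,0.5],[[-0.002,0,0.003],0,0.5],[[-0.002,0,-0.05],0,0.5],[[-0.002,0,-0.11],0,0.5],[[-0.002,0,-0.17],0,0.5],[[-0.002,0,-0.23],0,0.5]]'

```text
time_s: 47.95
tcp_pos: [383.2, 215.2, 252.4]
tcp_rot: [-0.005, 0.999, -0.042, 0.015]
wrist_force: [1.5, 1.5, -0.2]
gripper_width: 0.501
```

Run:
```python
from h import *
to(560,300,380,-96)
c=cam('wrist');save(c,'w32.png')
```

```text
shift [ 0.1729 -0.1006 -0.1213] turn -88.8 | now [383.2 215.2 252.4] yaw -4.8 j6 25.0 t 48.0 F [ 1.5  1.5 -0.2] w 0.501
```

View pics/w32.png

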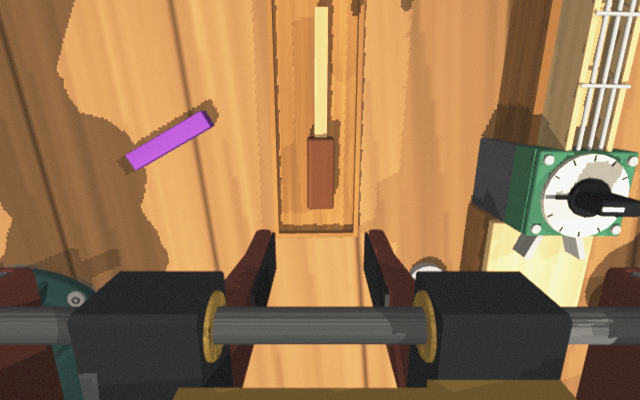

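Run:
```python
from h import *
c=cam('wrist');save(c,'w33.png')
for x in (-17,0,17):
  g=G(x,40);print(x,proj(c,(*g,157)).round(0),proj(c,(*g,119)).round(0))
```

```text
-17 [586. 208.] [554. 196.]
0 [606. 209.] [572. 197.]
17 [626. 209.] [589. 197.]
```

drive_tool --motion '[[[0.03,-0.02,-0.06],10,0.6],[[0.06,-0.04,-0.1],20,0.6],[[0.1,-0.06,-0.12],30,0.8],[[0.14,-0.08,-0.12],40,1],[[0.17,-0.1,-0.12],50,1],[[0.17,-0.1,-0.12],60,1],[[0.17,-0.1,-0.12],70,1],[[0.17,-0.1,-0.12],80,1],[[0.17,-0.1,-0.12],91,1],[[0.17,-0.1,-0.12],91,1]]'

```text
time_s: 49.3
tcp_pos: [559.6, 300.7, 383.7]
tcp_rot: [0.019, -0.671, 0.741, -0.009]
wrist_force: [-0.4, 0.3, 0.1]
gripper_width: 1.001
```

Run:
```python
from h import *
c=cam('wrist');save(c,'w34.png')
p=proj(c,(*G(0,200),80)).astype(int);print(p)
cv2.imwrite('pics/w34z.png',cv2.resize(c['color'][max(0,p[1]-70):p[1]+90,:],None,fx=1.25,fy=1.25))
for y in (80,180,410):print(y,proj(c,(*G(0,y),85)).round(0))
to(560,250,380,-96)
```

```text
[283 105]
80 [377. 106.]
180 [298. 105.]
410 [120. 104.]
 shift [ 0.0505 -0.0051  0.0033] turn 0.5 | now [559.6 300.7 383.9] yaw -95.5 j6 118.0 t 49.4 F [0.2 0.6 0.5] w 1.0
```

View pics/w34.png

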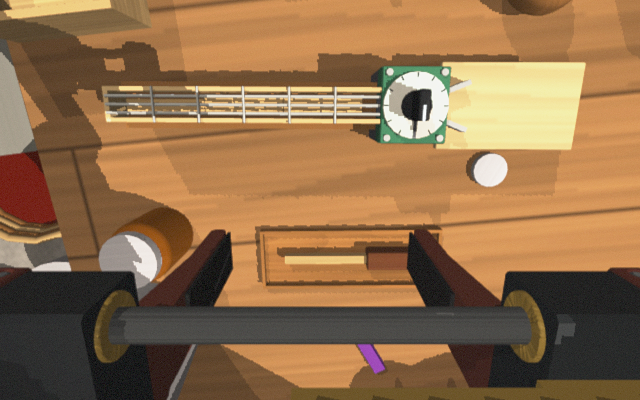

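Run:
```python
from h import *
a=cv2.imread('pics/w34.png')
cv2.imwrite('pics/w34a.png',cv2.resize(a[70:140,90:290],None,fx=4,fy=4,interpolation=cv2.INTER_CUBIC))
cv2.imwrite('pics/w34b.png',cv2.resize(a[55:160,270:470],None,fx=4,fy=4,interpolation=cv2.INTER_CUBIC))
```

```text
(no output)
```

View pics/w34a.png

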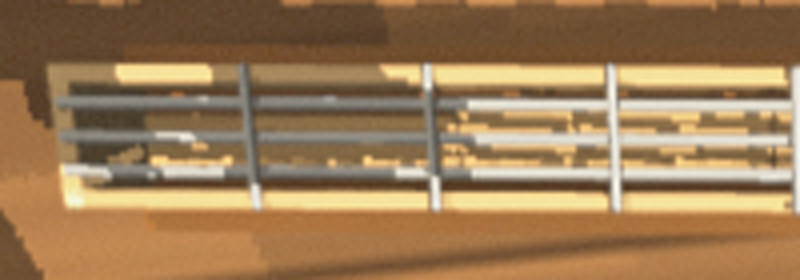

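View pics/w34b.png

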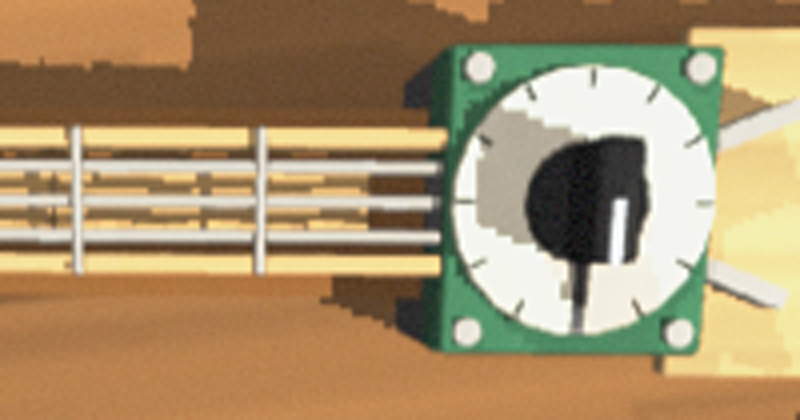

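The row of battens fills the trough from pixel (362,105) to (126,105), with nothing left in the channel. The pointer is on the mark and the stick is in its tray. One last check of the overall scene before handing in.

Run:
```python
from h import *
c=cam('wrist')
print('tail',gauge(onz(c,362.5,105,89)),'head',gauge(onz(c,126,105,89)))
c=cam('scene');save(c,'s35.png')
```

```text
tail [ 0.96328748 99.0512119 ] head [ -1.65127008 399.95689663]
```

View pics/s35.png

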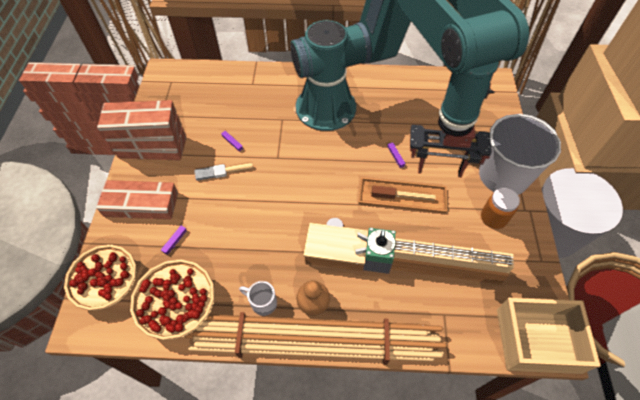

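```bash
python3 -c "
from h import *
print(ctrl.close_job())"
```

```text
the job is handed in; nothing more can be done
None
```

The job is done and handed in at about 49 s of the 210 s allowed. I turned the dial to zero and fed all three battens through the channel one at a time with the push stick. I then laid the stick in its tray.

My last checks:
- **Dial:** the pointer lies along the zero mark. Its measured direction was 173.96° and the gauge's −x is 174.0°.
- **Battens:** the row in the trough spans gauge y of about 99 to 400 mm, which matches three 100 mm battens past the 80 mm exit. The feed board is empty. I measured the row as a whole through the wires, not each batten separately.
- **Stick and the rest:** the stick lies inside the tray walls, and by eye nothing else on the bench had moved in the final scene picture. The gripper was clear of everything when I handed in.

No check failed. The tray centre differed by about 2–3 mm between views, well within its clearance.

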